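# Stock the indexed larder carousel

### The arm

A 6-joint arm with a two-finger parallel gripper is mounted at the origin on the work surface. World frame = base frame: x ahead of the robot, y to its left, z up, the work surface at z = 0. Lengths are in mm, angles in degrees, forces in N, time in s.
With the tool pointing down it reaches from about 350 to 850 mm from the base axis. Payload 8.1 kg.
Tool frame: the origin (TCP) lies midway between the tips of the shut fingers; the grasp point (between the pads) lies 19 mm behind it; z points along the fingers, y is the line along which they close (so a half turn about z gives the same grasp; the last joint's range is limited). The gripper opens to 85 mm and grips with 20 to 120 N. Pads are 22 mm wide; open, the fingers measure 114 mm over their backs; the gripper's body (76 mm by 85 mm) begins 54 mm behind the grasp point. The pads swing forward as they close: fully open they stand 13 mm farther back than shut.
Start: joints at [-77.831, 7.471, 85.268, -0, 87.261, -4.893], TCP at [176.071, -573.589, 231.292] pointing down, gripper open.
Joint ranges: [-169.43, 169.43], [-51.17, 129.36], [1.28, 143.12], [-76.62, 256.62], [0, 156.53], [-152.29, 152.29]. Speed limits (degrees/s): [136.94, 136.94, 159.86, 180, 180, 180].

### API

Orientations are given as [roll, pitch, yaw] about the fixed x, y, z axes, in that order (R = Rz(yaw) Ry(pitch) Rx(roll)).
In Python, from bench import r gives the robot as it stands.
- The arm moves only by the tool send_rows, never from a script. Its argument "increments" is a list of rows, each a list of 6 numbers: the shift along the tool's x, y, z in mm, then the turn, a rotation vector about the tool's x, y, z in rad. A call has 1 to 5 rows; each row shifts and turns the commanded pose from where the row before left it, along the tool's axes as they then stand; what a row does not reach is not made up. A row lasts 1/8 s, in which the tool goes at most 62.5 mm and 10.7 degrees, less where a joint would pass 70% of its speed; a pose out of reach is approached as far as the arm can. A call is refused whole if a number of a shift passes 62.5 or a number of a turn 0.188, either way. A call with a gripper value outside its range is refused whole. "grip" is the closure, from -1 (fully open) to 1 (shut), set as the call begins (left out, the last holds). The fingers move at their own pace and stop on an object; "grip_force" is the grip in N (left out, the last holds). Time passes only in rows, so rows that do not move let the fingers close. It gives the time, the measured TCP pose, the force, the opening and the grip force at its end, in the units of the state.
- r.sense(): the state, without advancing time (a new reading comes with each control period).
- r.snapshot(name): name is "side" or "top" or "wrist"; returns a dict with "img" (420x560x3 uint8, blue, green, red), "z_map" (420x560 float32, mm along the optical axis (not along the pixel's ray), 0 where there is no reading), "fx", "fy", "cx", "cy" (pixels), "D" ([k1, k2, p1, p2, k3] as OpenCV has them; the pictures are not rectified), "view" (4x4, takes a point from world to camera coordinates). Camera axes: x right, y down, z forward; pixel columns grow to the right and rows downward; lengths in mm; the calibration is good to about 2 mm. A picture is of the moment at which its call begins.
- r.hand_in(): hands the job in; it is judged then, once.
The state is a dict: "time": time; "joint_pos": joint angles; "qd": joint speeds; "joint_efforts": joint torques, N m; "tool_pos": TCP position; "tcp_rot": TCP orientation; "ft_force": force on the tool from outside, world axes, zero at the start; "wrist_torque": the same for the moment, N m; "finger_gap": finger opening in mm; "grip_force": force on a finger pad.
Only numpy, scipy, OpenCV 4.12 (cv2) and the standard library are available. Lean on these libraries where they do the work, as an engineer would, in place of code of your own. Each camera call takes 0.05 s, during which the arm holds its last target. There are 200 camera calls.

### The job

Restock the larder carousel: slide its hatch fully open, lift the white jar straight out of its bay through the hatch and stand it on the cork mat, and set every blue jar from the shelf upright in an empty bay, one to a bay, turning the tray to the bay you need by pulling up the sprung red pin knob, swinging it round with the crank and letting the pin drop into another hole. Finish with an empty bay under the hatch, the pin fully home in its hole and the hatch slid fully shut. Leave the other things on the shelf where they are.

Things in the scene. Friction and masses are not known exactly. Their poses are not given: they have to be found in the camera images.
- carousel: fixed square glazed case 396 x 396 mm, glass top (6 mm thick) 134 mm above the shelf. Hatch opening in it: x -68 to 68, y -188 to -66 mm in this frame. Origin: centre of its underside, on the vertical axis of the tray turning inside; z up. Brass index plate 132 mm across on the glass, its top at 146 mm, with five 16 mm holes on a circle of 55 mm radius at -30, 30, 90, 150, 210 degrees (anticlockwise from +x)
- turn (a joint): angle of the turning tray and its crank, rad, growing anticlockwise seen from above; turns easily from 0 to 4.19 between stops, starts at 0. The tray has five bays 60 degrees apart; at 0, 1.047, 2.094, 3.142, 4.189 rad the pin stands over a hole and bay 0, 1, 2, 3, 4 is centred under the hatch opening
- pin (a joint): lift of the sprung index pin, m: 0 = home in a hole, 0.012 = riding on the index plate, at most 0.022. Spring pushes it down, 5 N (home) to 10 N (up). 12 mm thick, carried by the crank; the crank turns only with the pin lifted over 12 mm. Let go within 2 mm of a hole it snaps home; elsewhere it rests on the plate and drops in if the crank is then pushed over a hole
- pin_knob (a point): middle of the pin's red knob: an upright cylinder 28 mm in diameter, 44 mm high; this point is 182 mm above the shelf with the pin home, 22 mm below the knob's top. It stands over the crank 55 mm from the carousel's axis at an angle of (-30 degrees + joint turn) in the carousel's frame; the crank arm below it is 22 mm wide, its top 157 mm above the shelf
- hatch (a joint): slide of the hatch, m: 0 = fully shut, 0.137 = fully open; it slides along the carousel's -x direction with about 2 N of friction and stays where it is left. Its clear panel (140 x 126 x 5 mm, green edging) runs on top of the glass
- hatch_handle (a point): middle of the hatch's dark wooden handle: an upright block 14 mm thick along the sliding direction, 64 mm wide and 40 mm high; this point is 166 mm above the shelf, 15 mm below its top; its foot is 141 mm above the shelf
- mat: fixed cork mat, 110 x 110 mm, 5 mm thick, lying on the shelf; origin at the centre of its underside; the white jar goes on it
- bay0 (a point): centre of the floor of bay 0 of the turning tray, 30 mm above the shelf: a square pocket 80 mm wide inside, walls 5 mm thick and 18 mm high; its centre is 128 mm from the axis; moves with the tray
- bay1 (a point): centre of the floor of bay 1 of the turning tray, 30 mm above the shelf: a square pocket 80 mm wide inside, walls 5 mm thick and 18 mm high; its centre is 128 mm from the axis; moves with the tray
- bay2 (a point): centre of the floor of bay 2 of the turning tray, 30 mm above the shelf: a square pocket 80 mm wide inside, walls 5 mm thick and 18 mm high; its centre is 128 mm from the axis; moves with the tray
- bay3 (a point): centre of the floor of bay 3 of the turning tray, 30 mm above the shelf: a square pocket 80 mm wide inside, walls 5 mm thick and 18 mm high; its centre is 128 mm from the axis; moves with the tray
- bay4 (a point): centre of the floor of bay 4 of the turning tray, 30 mm above the shelf: a square pocket 80 mm wide inside, walls 5 mm thick and 18 mm high; its centre is 128 mm from the axis; moves with the tray
- blue0: blue stoneware jar 62 mm in diameter and 54 mm high, with a round beech stopper on top (32 mm in diameter, 38 mm high; 92 mm overall) to grip it by; 0.26 kg or so; origin at the centre of its underside, z up. To be put away; three or four of the four are there, standing on the shelf to the right of the carousel
- blue1: blue stoneware jar 62 mm in diameter and 54 mm high, with a round beech stopper on top (32 mm in diameter, 38 mm high; 92 mm overall) to grip it by; 0.26 kg or so; origin at the centre of its underside, z up. To be put away; three or four of the four are there, standing on the shelf to the right of the carousel
- blue2: blue stoneware jar 62 mm in diameter and 54 mm high, with a round beech stopper on top (32 mm in diameter, 38 mm high; 92 mm overall) to grip it by; 0.26 kg or so; origin at the centre of its underside, z up. To be put away; three or four of the four are there, standing on the shelf to the right of the carousel
- blue3: blue stoneware jar 62 mm in diameter and 54 mm high, with a round beech stopper on top (32 mm in diameter, 38 mm high; 92 mm overall) to grip it by; 0.26 kg or so; origin at the centre of its underside, z up. To be put away; three or four of the four are there, standing on the shelf to the right of the carousel
- white0: white stoneware jar 62 mm in diameter and 54 mm high, with a round beech stopper on top (32 mm in diameter, 38 mm high; 92 mm overall) to grip it by; 0.26 kg or so; origin at the centre of its underside, z up. An empty to be taken out; one of the three is there, standing in bay 0, 1 or 2 of the tray
- white1: white stoneware jar 62 mm in diameter and 54 mm high, with a round beech stopper on top (32 mm in diameter, 38 mm high; 92 mm overall) to grip it by; 0.26 kg or so; origin at the centre of its underside, z up. An empty to be taken out; one of the three is there, standing in bay 0, 1 or 2 of the tray
- white2: white stoneware jar 62 mm in diameter and 54 mm high, with a round beech stopper on top (32 mm in diameter, 38 mm high; 92 mm overall) to grip it by; 0.26 kg or so; origin at the centre of its underside, z up. An empty to be taken out; one of the three is there, standing in bay 0, 1 or 2 of the tray
- colander: bystander: green enamel colander, 180 mm across, 85 mm high; origin at the centre of its underside; to be left alone
- measure: bystander: steel measuring cup with a handle, 70 mm across, 75 mm high; origin at the centre of its underside; to be left alone
- butterdish: bystander: white ceramic butter dish, 90 x 130 mm, 80 mm high; origin at the centre of its underside; to be left alone
Things that resemble listed ones, but are neither listed nor needed, are in the scene too. Leave any purple or turquoise look-alike of the blue1 alone.

How it is judged:
By the outcome, as a careful person would: the job done as asked, in the order asked, and still so for the second after the job is handed in, with the robot touching nothing.
Of white0, white1, white2 only 1 to 1 are there at a start; the rules pass over those that are not, and their reading is None.
Of blue0, blue1, blue2, blue3 only 3 to 4 are there at a start; the rules pass over those that are not, and their reading is None.
At some moment in a run one of blue0, blue1, blue2, blue3 may be knocked a few centimetres aside while the robot is not near it.
It also fails if it takes over 210 s, if anything falls off the work surface, if the arm or the gripper's body presses on something with over 40 N, if the wrist force passes 120 N, or if a joint passes its speed limit or range.

## Working session

There is one attempt and no reset: what is moved stays moved. The work goes in short steps, Python scripts to look and compute and a tool call to move; the robot and the scene stay as the last step left them, time stands still between calls to the robot, and variables do not carry over. Pictures are saved under pics/ and viewed, at most 14 in all, crops included, and the job is handed in when it is done.

Besides the shell and the picture viewer there is one more tool, called after "Call:" in YAML: its name, and indented under it one key for each argument. send_rows: Moves the arm, as the interface text tells. Its arguments: {"type":"object","properties":{"increments":{"type":"array"},"grip":{"type":"number"},"grip_force":{"type":"number"}},"required":["increments"]}

```bash
mkdir -p pics; ls
cat > h.py <<'E'
import numpy as np, cv2
from bench import r
def px2w(s,u,v,z=None):
    K=np.array([[s["fx"],0,s["cx"]],[0,s["fy"],s["cy"]],[0,0,1.]]);V=np.array(s["view"])
    p=cv2.undistortPoints(np.array([[[u,v]]],float),K,np.array(s["D"],float))[0,0]
    R,t=V[:3,:3],V[:3,3];C=-R.T@t;d=R.T@np.array([p[0],p[1],1.])
    if z is None: return C+d*float(s["z_map"][int(round(v)),int(round(u))])
    return C+d*(z-C[2])/d[2]
def cloud(s):
    h,w=s["z_map"].shape;u,v=np.meshgrid(np.arange(w),np.arange(h))
    K=np.array([[s["fx"],0,s["cx"]],[0,s["fy"],s["cy"]],[0,0,1.]]);V=np.array(s["view"])
    p=cv2.undistortPoints(np.stack([u,v],-1).reshape(-1,1,2).astype(float),K,np.array(s["D"],float)).reshape(h,w,2)
    d=np.concatenate([p,np.ones((h,w,1))],-1)*s["z_map"][...,None]
    return (d-V[:3,3])@V[:3,:3]
E
python3 - <<'E'
from h import *
print(r.sense())
for n in ["top","side"]:
    s=r.snapshot(n);cv2.imwrite(f"pics/{n}0.png",s["img"]);np.save(f"pics/{n}0.npy",s,allow_pickle=True)
    print(n,s["view"],s["fx"],s["z_map"].min(),s["z_map"].max())
E
```

```text
pics
{'time': 0.0, 'joint_pos': array([-7.78300500e+01,  7.51446772e+00,  8.53296137e+01,  8.82084857e-04,
        8.72616950e+01, -4.89280521e+00]), 'qd': array([ 0.00796699,  0.01018625, -0.02059107, -0.03446236,  0.07409435,
        0.01651467]), 'joint_efforts': array([ 1.78580365e-03, -5.69396138e+01, -5.00544190e+01, -2.67007053e-04,
        1.49047875e-02, -2.49053608e-05]), 'tool_pos': array([ 175.96408706, -573.04083235,  230.24790545]), 'tcp_rot': array([-1.79894684e+02, -9.89964599e-03,  1.70627032e+01]), 'ft_force': array([ 0.61273061, -0.17568831, -0.03227249]), 'wrist_torque': array([-0.00837438, -0.04011776, -0.01476815]), 'grip_force': 0.0, 'finger_gap': 85.5869088831231}
top [[ 2.67002297e-02 -9.99614941e-01 -7.55430921e-03 -4.07549190e+01]
 [-9.95197325e-01 -2.58687622e-02 -9.44091671e-02  5.57282886e+02]
 [ 9.41773934e-02  1.00387748e-02 -9.95504817e-01  1.36174365e+03]
 [ 0.00000000e+00  0.00000000e+00  0.00000000e+00  1.00000000e+00]] 426.2439635782891 0.0 2312.006
side [[-7.72166946e-01 -6.35371435e-01  7.83243986e-03  3.86450047e+02]
 [-4.21785168e-01  5.03298504e-01 -7.54180276e-01  3.56467672e+02]
 [ 4.75242549e-01 -5.85656687e-01 -6.56620716e-01  1.29695923e+03]
 [ 0.00000000e+00  0.00000000e+00  0.00000000e+00  1.00000000e+00]] 523.7321251227567 0.0 3881.0454
```

View pics/top0.png

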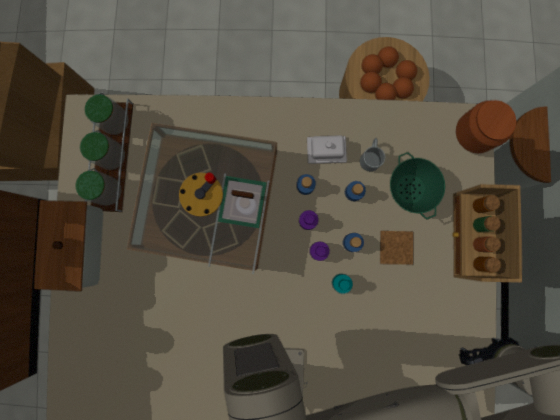

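View pics/side0.png

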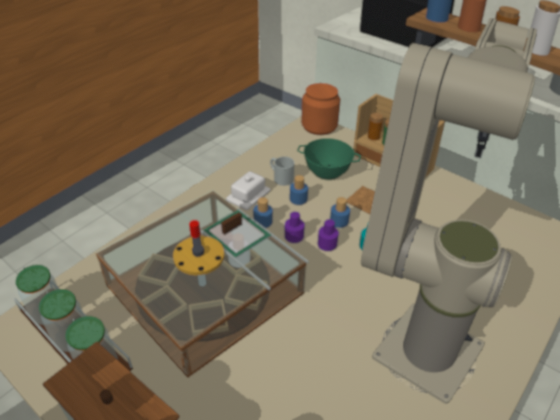

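```bash
cat >> h.py <<'E'
def blobs(s,lo,hi,amin=20,roi=None):
    hsv=cv2.cvtColor(s["img"],cv2.COLOR_BGR2HSV);m=cv2.inRange(hsv,np.array(lo),np.array(hi))
    if roi: 
        k=np.zeros_like(m);k[roi[1]:roi[3],roi[0]:roi[2]]=1;m*=k
    n,l,st,c=cv2.connectedComponentsWithStats(m)
    return m,[(int(st[i,4]),c[i].round(1),st[i,:4].tolist()) for i in range(1,n) if st[i,4]>=amin]
E
python3 - <<'E'
from h import *
s=np.load("pics/top0.npy",allow_pickle=True).item()
hsv=cv2.cvtColor(s["img"],cv2.COLOR_BGR2HSV)
for u,v in [(306,188),(307,183),(357,189),(356,242),(185,195),(210,177),(243,194),(235,180),(386,250),(346,283),(310,216),(243,206)]: print(u,v,hsv[v,u],px2w(s,u,v).round())
for nm,lo,hi,z in [("blue",(100,120,60),(118,255,255),40),("brass",(15,150,110),(30,255,255),146),("red",(0,180,120),(6,255,255),204),("green",(60,80,60),(90,255,255),143)]:
    m,b=blobs(s,lo,hi,15,(120,100,440,310))
    for a in b: print(nm,a,px2w(s,*a[1],z).round(1))
c=cv2.resize(s["img"][110:310,120:420],None,fx=2.66,fy=2.66,interpolation=cv2.INTER_CUBIC)
cv2.imwrite("pics/c0.png",c)
E
```

```text
306 188 [108 126  83] [ 627. -102.   54.]
307 183 [ 17 125 116] [ 638. -103.   86.]
357 189 [ 17 127 116] [ 622. -259.   94.]
356 242 [ 17 129 117] [ 457. -258.   90.]
185 195 [ 20 190 118] [583. 265. 146.]
210 177 [  0 234 120] [629. 180. 210.]
243 194 [ 10 177  49] [586.  87. 178.]
235 180 [74 99 49] [633. 117. 139.]
386 250 [ 14 146  94] [ 435. -373.   -0.]
346 283 [ 90 255  91] [ 331. -229.   92.]
310 216 [138 176  87] [ 534. -114.   92.]
243 206 [ 11  24 116] [555.  89. 141.]
blue (131, array([305.4, 185.1]), [297, 175, 18, 18]) [ 638.5 -100.3   40. ]
blue (130, array([353.7, 191.9]), [346, 182, 19, 18]) [ 620.4 -257.4   40. ]
blue (148, array([351.6, 242.1]), [344, 233, 19, 18]) [ 457.9 -252.4   40. ]
brass (891, array([198.8, 196.2]), [179, 173, 43, 43]) [580.6 222.8 146. ]
red (18, array([207.4, 177.1]), [205, 175, 7, 5]) [629.4 188.5 204. ]
green (134, array([252.1, 183.1]), [226, 176, 40, 20]) [624.6  64.3 143. ]
green (170, array([418.2, 189.6]), [411, 177, 14, 25]) [ 618.3 -436.7  143. ]
green (278, array([239.2, 214.9]), [218, 186, 45, 42]) [527.8  99.6 143. ]
green (33, array([428.8, 213.7]), [421, 207, 15, 12]) [ 546.1 -468.8  143. ]
green (306, array([342. , 283.3]), [332, 274, 21, 20]) [ 333.8 -209.9  143. ]
```

View pics/c0.png

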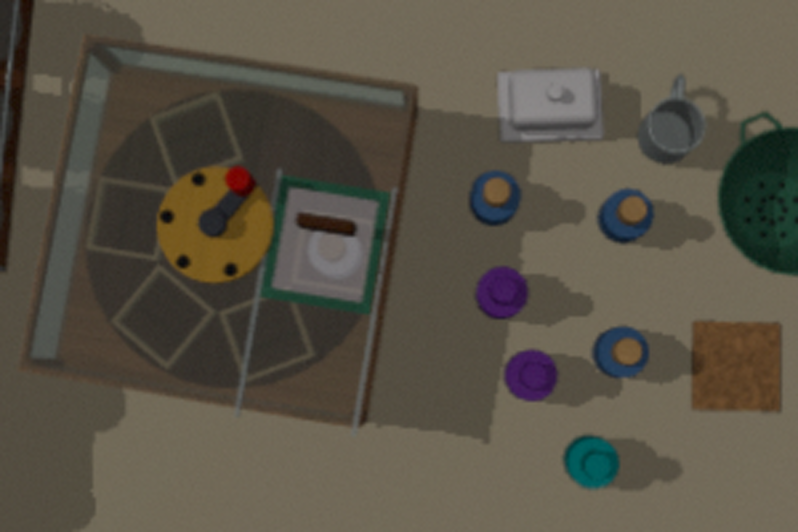

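Run:
```python
from h import *
s=np.load("pics/top0.npy",allow_pickle=True).item()
m,_=blobs(s,(15,150,90),(30,255,255),15,(150,150,240,230))
pts=cv2.convexHull(cv2.findNonZero(m))[:,0]
w=np.array([px2w(s,*p,146)[:2] for p in pts]).astype(np.float32)
print("brass",cv2.fitEllipse(w),cv2.minEnclosingCircle(w))
m,_=blobs(s,(60,70,35),(95,255,255),15,(210,165,275,235))
pts=cv2.convexHull(cv2.findNonZero(m))[:,0]
w=np.array([px2w(s,*p,144)[:2] for p in pts]).astype(np.float32)
print("green",cv2.minAreaRect(w))
m,_=blobs(s,(8,120,20),(14,255,75),15,(228,185,258,203));q=cv2.findNonZero(m)[:,0]
w=np.array([px2w(s,*p,181)[:2] for p in q]).astype(np.float32);print("handle",cv2.minAreaRect(w),len(q))
c=cloud(s); 
for nm,(u,v) in dict(b0=(307,183),b1=(357,189),b2=(356,242),w=(240,203)).items():
    P=c[v-14:v+15,u-14:u+15].reshape(-1,3);P=P[(P[:,2]>82)&(P[:,2]<102)];print(nm,len(P),np.median(P,0).round(1),P.min(0).round(),P.max(0).round())
m,_=blobs(s,(10,110,70),(20,190,130),60,(375,225,420,270));w=np.array([px2w(s,*p,5)[:2] for p in cv2.findNonZero(m)[:,0]]).astype(np.float32);print("mat",cv2.minAreaRect(w))
s=r.snapshot("wrist");cv2.imwrite("pics/w0.png",s["img"]);print(s["view"])
```

```text
brass ((587.256103515625, 219.39613342285156), (128.55270385742188, 130.42050170898438), 135.1700439453125) ((587.5193481445312, 218.71339416503906), 65.54841613769531)
green ((568.3139038085938, 93.04790496826172), (123.40573120117188, 139.94830322265625), 82.01741027832031)
handle ((586.3219604492188, 89.47228240966797), (59.47052001953125, 11.590763092041016), 83.26171875) 79
b0 79 [643.  -99.6  92.1] [ 627. -115.   83.] [657. -84.  97.]
b1 82 [ 625.3 -260.9   91.4] [ 610. -276.   82.] [ 639. -246.   98.]
b2 84 [ 457.5 -256.4   92.8] [ 445. -271.   82.] [ 473. -242.   97.]
  return _methods._mean(a, axis=axis, dtype=dtype,
  ret = um.true_divide(
Traceback (most recent call last):
ValueError: zero-size array to reduction operation minimum which has no identity
```

Call:
send_rows:
  increments:
    - [0,0,0,0,0,-0.16]
    - [0,0,0,0,0,-0.16]
    - [0,0,0,0,0,-0.16]
    - [0,0,0,0,0,-0.16]
    - [0,0,0,0,0,-0.16]
  grip: -0.4
  grip_force: 40

```text
time: 0.72
tool_pos: [176.0, -573.2, 230.6]
tcp_rot: [-180.0, -0.1, 63.2]
ft_force: [0.0, 0.6, -0.5]
finger_gap: 59.8
grip_force: 0.0
```

Call:
send_rows:
  increments:
    - [0,0,0,0,0,-0.16]
    - [0,0,0,0,0,-0.168]
    - [0,0,0,0,0,0]

```text
time: 1.1
tool_pos: [176.0, -573.3, 230.7]
tcp_rot: [-180.0, -0.1, 81.6]
ft_force: [-0.9, 0.1, -0.5]
finger_gap: 60.0
grip_force: 0.0
```

```bash
cat >> h.py <<'E'
from scipy.spatial.transform import Rotation as Ro
C0=np.array([587.3,219.2]);PSI=np.radians(-8.3)
def car(x,y): c,s=np.cos(PSI),np.sin(PSI);return C0+[c*x-s*y,s*x+c*y]
def tocar(p): d=np.array(p[:2])-C0;c,s=np.cos(PSI),np.sin(PSI);return np.array([c*d[0]+s*d[1],-s*d[0]+c*d[1]])
def go(x,y,z,yaw=81.7):
    t=r.sense();R=Ro.from_euler("xyz",t["tcp_rot"],degrees=True)
    d=R.inv().apply(np.array([x,y,z])-t["tool_pos"]);rv=(R.inv()*Ro.from_euler("xyz",[180,0,yaw],degrees=True)).as_rotvec()
    print("t",round(t["time"],2),"tool",d.round(1),"rot",rv.round(3),"pos",t["tool_pos"].round(1),"F",t["ft_force"].round(1),"gap",round(t["finger_gap"],1),"j6",t["joint_pos"][5].round(),t["tcp_rot"].round(1))
E
python3 - <<'E'
from h import *
go(586,89.5,230)
s=r.snapshot("top");m,_=blobs(s,(10,110,70),(20,200,140),60,(375,225,420,270));w=np.array([px2w(s,*p,5)[:2] for p in cv2.findNonZero(m)[:,0]]).astype(np.float32);print("mat",cv2.minAreaRect(w))
E
```

```text
t 1.1 tool [715.4 309.2   1.3] rot [-0.    -0.001 -0.001] pos [ 176.  -573.3  230.7] F [-0.9  0.1 -0.5] gap 60.0 j6 -69.0 [-1.80e+02 -1.00e-01  8.16e+01]
mat ((446.04736328125, -405.5428161621094), (106.22151947021484, 107.11823272705078), 0.5503702163696289)
```

Call:
send_rows:
  increments:
    - [47.7,20.6,0,0,0,0]
    - [47.7,20.6,0,0,0,0]
    - [47.7,20.6,0,0,0,0]
    - [47.7,20.6,0,0,0,0]
    - [47.7,20.6,0,0,0,0]

```text
time: 1.78
tool_pos: [313.1, -351.0, 231.3]
tcp_rot: [180.0, 0.0, 81.4]
ft_force: [1.1, 0.2, 1.4]
finger_gap: 59.8
grip_force: 0.0
```

Call:
send_rows:
  increments:
    - [47.7,20.6,0,0,0,0]
    - [47.7,20.6,0,0,0,0]
    - [47.7,20.6,0,0,0,0]
    - [47.7,20.6,0,0,0,0]
    - [47.7,20.6,0,0,0,0]

```text
time: 2.4
tool_pos: [449.5, -129.8, 231.4]
tcp_rot: [180.0, 0.0, 81.4]
ft_force: [0.5, -0.6, -0.4]
finger_gap: 60.0
grip_force: 0.0
```

Call:
send_rows:
  increments:
    - [47.7,20.6,0,0,0,0]
    - [47.7,20.6,0,0,0,0]
    - [47.7,20.6,0,0,0,0]
    - [40,17,0,0,0,0]
    - [0,0,0,0,0,0]

```text
time: 3.02
tool_pos: [553.9, 41.1, 230.8]
tcp_rot: [-180.0, -0.0, 81.7]
ft_force: [-0.0, -0.5, -0.0]
finger_gap: 59.8
grip_force: 0.0
```

Run:
```python
from h import *
go(586,89.5,151)
s=r.snapshot("wrist");cv2.imwrite("pics/w1.png",s["img"]);np.save("pics/w1.npy",s,allow_pickle=True);print(s["view"])
```

```text
t 3.02 tool [52.5 24.8 79.8] rot [-0.001 -0.001 -0.   ] pos [553.9  41.1 230.8] F [-0.  -0.5 -0. ] gap 59.8 j6 7.0 [-180.    -0.    81.7]
[[ 9.89386223e-01 -1.45306772e-01  9.18188651e-04 -5.41845407e+02]
 [-1.38939421e-01 -9.44143065e-01  2.98813840e-01  7.71525788e+01]
 [-4.25527732e-02 -2.95769869e-01 -9.54310980e-01  4.14993301e+02]
 [ 0.00000000e+00  0.00000000e+00  0.00000000e+00  1.00000000e+00]]
```

View pics/w1.png

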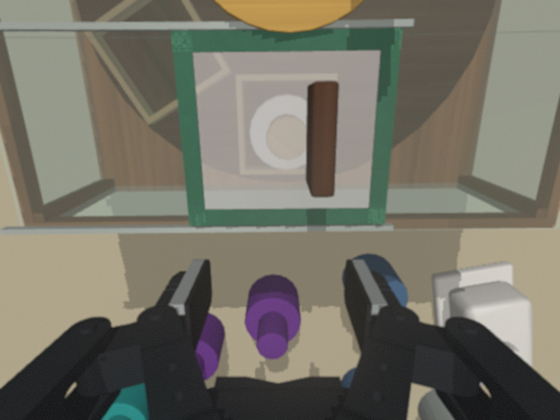

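Run:
```python
from h import *
s=np.load("pics/w1.npy",allow_pickle=True).item()
m,_=blobs(s,(60,70,35),(95,255,255),15,(160,20,410,235))
n,l,st,c=cv2.connectedComponentsWithStats(m);m=(l==1+st[1:,4].argmax()).astype(np.uint8)
w=np.array([px2w(s,*p,141)[:2] for p in cv2.convexHull(cv2.findNonZero(m))[:,0]]).astype(np.float32);g=cv2.minAreaRect(w);print("green",g)
c=cloud(s);k=(c[...,2]>174)&(c[...,2]<190);k[:60]=0;k[220:]=0;k[:,:290]=0;k[:,350:]=0
P=c[k];print("handle",len(P),cv2.minAreaRect(P[:,:2].astype(np.float32)),P[:,2].mean())
m,_=blobs(s,(18,100,60),(32,255,255),50,(200,0,380,40))
w=np.array([px2w(s,*p,146)[:2] for p in cv2.findNonZero(m)[:,0]]);print("brass near edge",w[w[:,1].argmin()])
# white jar by rays: opening top rim ellipse center px (285,132) shoulder z=84
print(px2w(s,283,132,84),px2w(s,287,137,122),px2w(s,287,137),px2w(s,258,132))
```

```text
green ((567.1136474609375, 93.0430908203125), (126.02130126953125, 140.1932830810547), 82.31246948242188)
handle 2986 ((586.5947875976562, 90.31742858886719), (63.75769805908203, 14.259064674377441), 82.29277801513672) 180.78471894314288
brass near edge [589.36755297 152.25324806]
[565.33012969  90.09984164  84.        ] [567.57335213  89.69709968 122.        ] [567.32826411  91.84374394 141.87979038] [548.74835619  97.76407265 140.86597718]
```

Call:
send_rows:
  increments:
    - [27,12.6,0,0,0,0]
    - [26.5,12.6,0,0,0,0]
    - [0,0,30,0,0,0]
    - [0,0,30,0,0,0]
    - [0,0,20,0,0,0]

```text
time: 3.7
tool_pos: [585.0, 86.5, 149.6]
tcp_rot: [-179.9, 0.0, 81.5]
ft_force: [-0.1, -0.3, -0.8]
finger_gap: 59.8
grip_force: 0.0
```

Call:
send_rows:
  increments:
    - [0,0,0,0,0,0]
    - [0,0,0,0,0,0]
    - [0,0,0,0,0,0]
    - [0,0,0,0,0,0]
    - [0,0,0,0,0,0]
  grip: 1

```text
time: 4.32
tool_pos: [587.0, 87.5, 153.2]
tcp_rot: [179.8, -0.0, 81.7]
ft_force: [-0.6, -2.6, 5.8]
finger_gap: 13.1
grip_force: 40.8
```

Run:
```python
from h import *
go(586.6,90.3,151)
```

```text
t 4.33 tool [ 2.7 -0.8  2.2] rot [ 0.003 -0.     0.   ] pos [587.   87.5 153.2] F [-0.6 -2.6  5.8] gap 13.1 j6 12.0 [179.8  -0.   81.7]
```

Call:
send_rows:
  increments:
    - [0,0,-2.5,0,0,0]
    - [0,-15,0,0,0,0]
    - [0,-25,0,0,0,0]
    - [0,-25,0,0,0,0]
    - [0,-25,0,0,0,0]

```text
time: 4.95
tool_pos: [496.0, 99.9, 153.2]
tcp_rot: [-180.0, 0.1, 81.7]
ft_force: [3.0, -6.3, -2.2]
finger_gap: 13.6
grip_force: 41.4
```

Call:
send_rows:
  increments:
    - [0,-25,0,0,0,0]
    - [0,-15,0,0,0,0]
    - [0,-7,0,0,0,0]
    - [0,0,0,0,0,0]
    - [0,0,0,0,0,0]

```text
time: 5.58
tool_pos: [452.8, 105.8, 153.4]
tcp_rot: [179.7, 0.1, 81.6]
ft_force: [19.5, -8.4, -17.9]
finger_gap: 13.3
grip_force: 41.6
```

Run:
```python
from h import *
go(586.6-137*np.cos(np.radians(8)),90.3+137*np.sin(np.radians(8)),154)
```

```text
t 5.58 tool [ 3.3 -2.4 -0.6] rot [ 0.006  0.002 -0.001] pos [452.8 105.8 153.4] F [ 19.5  -8.4 -17.9] gap 13.3 j6 15.0 [1.797e+02 1.000e-01 8.160e+01]
```

Call:
send_rows:
  increments:
    - [0,2,0,0,0,0]
    - [0,0,0,0,0,0]
    - [0,0,0,0,0,0]
    - [0,0,-35,0,0,0]
    - [0,0,-35,0,0,0]
  grip: -0.4

```text
time: 6.2
tool_pos: [451.8, 107.4, 224.3]
tcp_rot: [-179.9, 0.0, 81.7]
ft_force: [-0.2, 0.7, -0.2]
finger_gap: 60.0
grip_force: 0.0
```

Call:
send_rows:
  increments:
    - [-15,30,0,0,0,0]
    - [-15,40,0,0,0,0]
    - [-10,40,0,0,0,0]
    - [0,0,0,0,0,0]
    - [0,0,0,0,0,0]

```text
time: 6.82
tool_pos: [554.9, 52.0, 223.5]
tcp_rot: [-179.9, -0.0, 81.7]
ft_force: [0.6, 0.2, 0.4]
finger_gap: 60.3
grip_force: 0.0
```

Run:
```python
from h import *
go(567,91,92)
s=r.snapshot("wrist");cv2.imwrite("pics/w2.png",s["img"]);np.save("pics/w2.npy",s,allow_pickle=True)
c=cloud(s);k=(c[...,2]>114)&(c[...,2]<126)&(abs(c[...,0]-567)<40)&(abs(c[...,1]-91)<45);P=c[k];print(len(P),P.mean(0),P.min(0),P.max(0))
k=(c[...,2]>143)&(c[...,2]<149)&(c[...,1]>140);P=c[k];print(len(P));print(cv2.minEnclosingCircle(P[:,:2].astype(np.float32)))
k=(c[...,2]>174)&(c[...,2]<186)&(c[...,0]<520)&(c[...,1]>40);P=c[k];print("handle",len(P),cv2.minAreaRect(P[:,:2].astype(np.float32)))
s=r.snapshot("top");m,b=blobs(s,(100,120,60),(118,255,255),40,(280,100,440,310));print([(a,px2w(s,*a[1],40).round()) for a in b])
```

```text
t 6.83 tool [ 40.3   6.4 131.5] rot [-0.001 -0.    -0.   ] pos [554.9  52.  223.5] F [0.6 0.2 0.4] gap 60.3 j6 8.0 [-179.9   -0.    81.7]
1509 [567.50980283  89.53217018 121.76945675] [551.87295631  72.90677952 114.31720287] [583.03866171 104.57159773 124.36456593]
6763
((517.5971069335938, 168.88662719726562), 113.36741638183594)
handle 3586 ((453.2358703613281, 108.69148254394531), (63.26771545410156, 15.436652183532715), 81.68335723876953)
[((130, array([305.2, 185.1]), [297, 175, 18, 18]), array([ 638., -100.,   40.])), ((130, array([353.5, 192. ]), [346, 182, 19, 18]), array([ 620., -257.,   40.])), ((142, array([352. , 242.3]), [344, 233, 19, 18]), array([ 457., -254.,   40.]))]
```

View pics/w2.png

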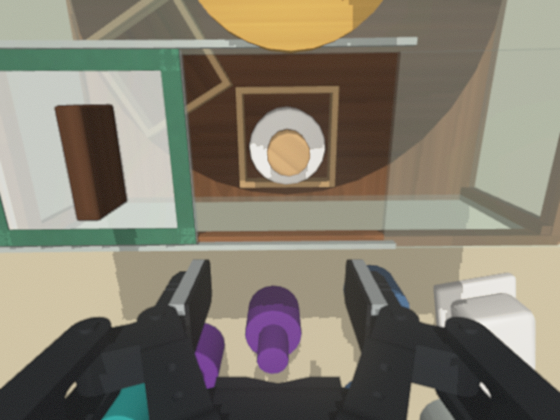

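Run:
```python
from h import *
s=np.load("pics/w2.npy",allow_pickle=True).item()
g=cv2.cvtColor(s["img"],cv2.COLOR_BGR2HSV)
for v in (100,150):
  print([tuple(g[v,u]) for u in range(176,202,3)]);print([tuple(g[v,u]) for u in range(374,404,4)])
w1=np.load("pics/w1.npy",allow_pickle=True).item()
def redge(s,roi,z):
    m,_=blobs(s,(60,70,35),(95,255,255),15,roi);o=[]
    for v in range(roi[1]+5,roi[3]-5,5):
        x=np.where(m[v])[0]
        if len(x):o.append(tocar(px2w(s,x.max(),v,z)))
    return np.median(o,0),np.ptp(np.array(o)[:,0])
print(redge(w1,(350,60,410,200),141),redge(s,(100,75,260,215),141))
t=np.load("pics/top0.npy",allow_pickle=True).item();
```

```text
[(np.uint8(74), np.uint8(100), np.uint8(127)), (np.uint8(74), np.uint8(100), np.uint8(128)), (np.uint8(74), np.uint8(89), np.uint8(117)), (np.uint8(15), np.uint8(25), np.uint8(102)), (np.uint8(13), np.uint8(129), np.uint8(67)), (np.uint8(11), np.uint8(110), np.uint8(74)), (np.uint8(16), np.uint8(105), np.uint8(121)), (np.uint8(17), np.uint8(101), np.uint8(152)), (np.uint8(17), np.uint8(106), np.uint8(151))]
[(np.uint8(9), np.uint8(115), np.uint8(71)), (np.uint8(12), np.uint8(115), np.uint8(69)), (np.uint8(12), np.uint8(120), np.uint8(70)), (np.uint8(12), np.uint8(113), np.uint8(70)), (np.uint8(12), np.uint8(124), np.uint8(72)), (np.uint8(15), np.uint8(69), np.uint8(81)), (np.uint8(22), np.uint8(42), np.uint8(108)), (np.uint8(20), np.uint8(42), np.uint8(108))]
[(np.uint8(73), np.uint8(98), np.uint8(125)), (np.uint8(74), np.uint8(95), np.uint8(129)), (np.uint8(73), np.uint8(98), np.uint8(125)), (np.uint8(74), np.uint8(101), np.uint8(126)), (np.uint8(63), np.uint8(23), np.uint8(110)), (np.uint8(10), np.uint8(79), np.uint8(74)), (np.uint8(12), np.uint8(139), np.uint8(68)), (np.uint8(11), np.uint8(127), np.uint8(70)), (np.uint8(11), np.uint8(122), np.uint8(71))]
[(np.uint8(11), np.uint8(113), np.uint8(72)), (np.uint8(12), np.uint8(108), np.uint8(71)), (np.uint8(12), np.uint8(109), np.uint8(70)), (np.uint8(11), np.uint8(108), np.uint8(71)), (np.uint8(17), np.uint8(65), np.uint8(79)), (np.uint8(20), np.uint8(43), np.uint8(107)), (np.uint8(18), np.uint8(42), np.uint8(108)), (np.uint8(20), np.uint8(42), np.uint8(108))]
(array([  67.59823134, -123.01016929]), np.float64(0.7594101734635501)) (array([ -67.64676874, -120.77765124]), np.float64(0.885602727222178))
```

Call:
send_rows:
  increments:
    - [20,4,0,0,0,0]
    - [19,3,0,0,0,0]
    - [0,0,35,0,0,0]
    - [0,0,35,0,0,0]
    - [0,0,20,0,0,0]

```text
time: 7.55
tool_pos: [566.9, 90.7, 131.7]
tcp_rot: [-179.9, 0.0, 81.8]
ft_force: [0.6, -0.3, -0.2]
finger_gap: 59.8
grip_force: 0.0
```

Run:
```python
from h import *
go(567.5,89.5,92)
```

```text
t 7.55 tool [-1.1  0.8 39.7] rot [-0.002  0.     0.001] pos [566.9  90.7 131.7] F [ 0.6 -0.3 -0.2] gap 59.8 j6 12.0 [-179.9    0.    81.8]
```

Call:
send_rows:
  increments:
    - [-1,0.8,20,0,0,0]
    - [0,0,19,0,0,0]
    - [0,0,0,0,0,0]

```text
time: 7.92
tool_pos: [567.5, 88.2, 93.0]
tcp_rot: [-179.8, 0.0, 81.7]
ft_force: [-0.5, 0.1, 0.0]
finger_gap: 60.2
grip_force: 0.0
```

Call:
send_rows:
  increments:
    - [0,0,0,0,0,0]
    - [0,0,0,0,0,0]
    - [0,0,0,0,0,0]
    - [0,0,0,0,0,0]
  grip: 1

```text
time: 8.43
tool_pos: [569.6, 88.3, 96.1]
tcp_rot: [179.9, -0.0, 81.7]
ft_force: [-0.2, 0.7, 5.2]
finger_gap: 30.8
grip_force: 40.1
```

Call:
send_rows:
  increments:
    - [0,0,-15,0,0,0]
    - [0,0,-30,0,0,0]
    - [0,0,-35,0,0,0]
    - [0,0,-35,0,0,0]
    - [0,0,-20,0,0,0]

```text
time: 9.05
tool_pos: [569.1, 88.3, 232.3]
tcp_rot: [179.9, -0.0, 81.7]
ft_force: [-0.3, -0.2, -2.5]
finger_gap: 30.8
grip_force: 40.2
```

Run:
```python
from h import *
go(446,-405.5,180)
```

```text
t 9.05 tool [-506.4  -50.6   52. ] rot [ 0.002 -0.    -0.   ] pos [569.1  88.3 232.3] F [-0.3 -0.2 -2.5] gap 30.8 j6 12.0 [179.9  -0.   81.7]
```

Call:
send_rows:
  increments:
    - [-20,-2,0,0,0,0]
    - [-40,-4,0,0,0,0]
    - [-50,-5,0,0,0,0]
    - [-50,-5,0,0,0,0]
    - [-50,-5,0,0,0,0]

```text
time: 9.68
tool_pos: [515.4, -118.5, 227.8]
tcp_rot: [-179.8, -0.0, 81.7]
ft_force: [0.2, -0.4, -3.6]
finger_gap: 31.2
grip_force: 40.2
```

Call:
send_rows:
  increments:
    - [-50,-5,0,0,0,0]
    - [-50,-5,0,0,0,0]
    - [-50,-5,0,0,0,0]
    - [-50,-5,0,0,0,0]
    - [-45,-5,0,0,0,0]

```text
time: 10.3
tool_pos: [455.0, -357.0, 227.7]
tcp_rot: [-179.8, -0.1, 81.6]
ft_force: [0.5, -0.3, -2.5]
finger_gap: 30.5
grip_force: 40.2
```

Call:
send_rows:
  increments:
    - [-30,-3,0,0,0,0]
    - [-20,-2,10,0,0,0]
    - [0,0,20,0,0,0]
    - [0,0,30,0,0,0]
    - [0,0,0,0,0,0]

```text
time: 10.92
tool_pos: [443.3, -400.9, 164.7]
tcp_rot: [-179.6, -0.3, 81.7]
ft_force: [-0.4, 0.5, -2.5]
finger_gap: 30.6
grip_force: 40.2
```

Run:
```python
from h import *
go(446,-405.5,72)
s=r.snapshot("wrist");cv2.imwrite("pics/w3.png",s["img"])
```

```text
t 10.93 tool [-4.7  3.9 92.6] rot [-0.007 -0.006  0.001] pos [ 443.3 -400.9  164.7] F [-0.4  0.5 -2.5] gap 30.6 j6 -39.0 [-179.6   -0.3   81.7]
```

View pics/w3.png

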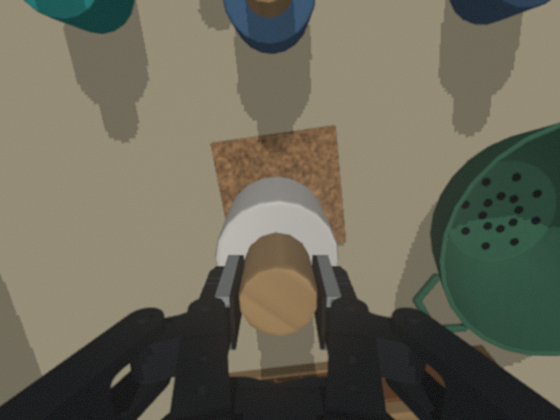

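Call:
send_rows:
  increments:
    - [-2,2,20,0,0,0]
    - [-2,2,25,0,0,0]
    - [0,0,25,0,0,0]
    - [0,0,13,0,0,0]
    - [0,0,4,0,0,0]

```text
time: 11.6
tool_pos: [448.4, -408.3, 82.0]
tcp_rot: [-180.0, -0.0, 81.7]
ft_force: [-0.5, 0.9, -2.3]
finger_gap: 31.1
grip_force: 40.3
```

Call:
send_rows:
  increments:
    - [0,0,2,0,0,0]
    - [0,0,2,0,0,0]

```text
time: 11.85
tool_pos: [449.2, -409.3, 79.9]
tcp_rot: [179.9, 0.1, 81.7]
ft_force: [-0.3, 0.0, -2.7]
finger_gap: 30.9
grip_force: 40.3
```

Call:
send_rows:
  increments:
    - [0,0,1,0,0,0]
    - [0,0,0,0,0,0]

```text
time: 12.1
tool_pos: [448.7, -408.7, 78.1]
tcp_rot: [180.0, 0.0, 81.7]
ft_force: [0.6, -0.4, -3.3]
finger_gap: 30.8
grip_force: 40.3
```

Not yet down; expect contact near 71.

Call:
send_rows:
  increments:
    - [-0.5,0,2.5,0,0,0]
    - [0,0,2,0,0,0]
    - [0,0,0,0,0,0]

```text
time: 12.48
tool_pos: [448.3, -408.9, 72.9]
tcp_rot: [-180.0, -0.0, 81.7]
ft_force: [-0.2, -0.5, -2.2]
finger_gap: 30.7
grip_force: 40.3
```

Call:
send_rows:
  increments:
    - [0,0,1.5,0,0,0]
    - [0,0,0,0,0,0]

```text
time: 12.72
tool_pos: [448.4, -409.0, 71.6]
tcp_rot: [-180.0, -0.0, 81.7]
ft_force: [0.3, -0.2, -2.1]
finger_gap: 30.9
grip_force: 40.3
```

Call:
send_rows:
  increments:
    - [0,0,1.5,0,0,0]
    - [0,0,0,0,0,0]

```text
time: 12.98
tool_pos: [448.6, -409.5, 71.2]
tcp_rot: [180.0, 0.0, 81.7]
ft_force: [-2.3, 1.3, 3.8]
finger_gap: 30.8
grip_force: 40.9
```

Call:
send_rows:
  increments:
    - [0,0,-1,0,0,0]
    - [0,0,0,0,0,0]
    - [0,0,0,0,0,0]
  grip: -0.4

```text
time: 13.35
tool_pos: [448.6, -409.2, 71.3]
tcp_rot: [180.0, 0.0, 81.7]
ft_force: [-0.2, 0.2, 1.0]
finger_gap: 59.4
grip_force: 0.0
```

Call:
send_rows:
  increments:
    - [0,0,-15,0,0,0]
    - [0,0,-30,0,0,0]
    - [0,0,-40,0,0,0]
    - [0,0,0,0,0,0]

```text
time: 13.85
tool_pos: [450.7, -411.4, 162.3]
tcp_rot: [179.6, 0.3, 81.7]
ft_force: [-0.3, -0.7, 0.2]
finger_gap: 59.5
grip_force: 0.0
```

```bash
cat >> h.py <<'E'
def stoppers(s):
    m,b=blobs(s,(100,120,50),(118,255,255),40,(280,100,440,310));c=cloud(s)
    for a in b:
        u,v=map(int,a[1]);P=c[max(v-16,0):v+17,u-16:u+17].reshape(-1,3);P=P[(P[:,2]>82)&(P[:,2]<102)]
        print("blue",a[1],len(P),np.median(P,0).round(1),((P.min(0)+P.max(0))/2).round(1))
E
python3 - <<'E'
from h import *
s=r.snapshot("top");stoppers(s);cv2.imwrite("pics/t2.png",s["img"])
w=r.snapshot("wrist");c=cloud(w);k=(c[...,2]>90)&(c[...,2]<104)&(np.hypot(c[...,0]-448,c[...,1]+409)<40);P=c[k];print("white",len(P),P.mean(0))
k=(c[...,2]>85)&(c[...,2]<100)&(np.hypot(c[...,0]-457,c[...,1]+256)<40);P=c[k];print("b2",len(P),P.mean(0))
go(457.5,-256,105)
E
```

```text
blue [305.2 185.2] 78 [643.1 -99.6  91.8] [641.9 -99.7  90.6]
blue [353.4 192.3] 82 [ 625.3 -259.7   91.4] [ 624.6 -261.1   91.6]
blue [351.4 242.4] 82 [ 457.6 -257.4   91.9] [ 458.9 -256.2   91.7]
white 1840 [ 447.43536592 -407.45753782   96.61528907]
b2 0 [nan nan nan]
t 13.95 tool [153.3 -13.9  52.5] rot [ 0.002  0.001 -0.   ] pos [ 449.  -409.6  157.8] F [-0.9  0.8 -0.3] gap 59.5 j6 -39.0 [1.799e+02 1.000e-01 8.170e+01]<stdin>:4: RuntimeWarning: Mean of empty slice.
  ret = um.true_divide(
```

Call:
send_rows:
  increments:
    - [40,-4,0,0,0,0]
    - [50,-4,0,0,0,0]
    - [40,-3,0,0,0,0]
    - [23,-2,0,0,0,0]
    - [0,0,30,0,0,0]

```text
time: 14.58
tool_pos: [459.5, -255.5, 128.1]
tcp_rot: [179.8, 0.1, 81.8]
ft_force: [-0.2, 0.1, -0.7]
finger_gap: 59.5
grip_force: 0.0
```

Run:
```python
from h import *
go(458,-256.5,63)
stoppers(r.snapshot("top"))
```

```text
t 14.57 tool [-1.  -1.6 65.1] rot [0.004 0.002 0.002] pos [ 459.5 -255.5  128.1] F [-0.2  0.1 -0.7] gap 59.5 j6 -26.0 [1.798e+02 1.000e-01 8.180e+01]
blue [305.1 185.3] 78 [642.6 -99.6  92.2] [642.  -99.7  90.4]
blue [353.2 192.4] 83 [ 625.1 -260.    91. ] [ 624.3 -261.    90.2]
```

Call:
send_rows:
  increments:
    - [-0.5,-1,25,0,0,0]
    - [-0.5,-0.5,25,0,0,0]
    - [0,0,13,0,0,0]
    - [0,0,0,0,0,0]

```text
time: 15.12
tool_pos: [455.2, -256.4, 62.3]
tcp_rot: [-179.9, -0.1, 81.7]
ft_force: [0.5, -0.2, 0.3]
finger_gap: 59.7
grip_force: 0.0
```

Call:
send_rows:
  increments:
    - [0,0,0,0,0,0]
    - [0,0,0,0,0,0]
    - [0,0,0,0,0,0]
    - [0,0,0,0,0,0]
  grip: 1

```text
time: 15.62
tool_pos: [457.0, -257.3, 64.6]
tcp_rot: [179.9, 0.1, 81.7]
ft_force: [0.9, 0.3, 7.0]
finger_gap: 30.6
grip_force: 40.1
```

Call:
send_rows:
  increments:
    - [0,0,-15,0,0,0]
    - [0,0,-35,0,0,0]
    - [0,0,-45,0,0,0]
    - [0,0,-45,0,0,0]
    - [0,0,-25,0,0,0]

```text
time: 16.25
tool_pos: [456.6, -257.0, 231.9]
tcp_rot: [179.8, 0.1, 81.7]
ft_force: [1.3, -0.2, -2.1]
finger_gap: 31.1
grip_force: 40.2
```

Run:
```python
from h import *
go(567.5,91,230)
w=np.load("pics/w2.npy",allow_pickle=True).item()
c=cloud(w);k=(c[...,2]>45)&(c[...,2]<51)&(np.hypot(c[...,0]-567,c[...,1]-91)<70);P=c[k];print("bay wall",len(P),cv2.minAreaRect(P[:,:2].astype(np.float32)))
```

```text
t 16.25 tool [360.3  59.4   1.6] rot [ 0.003  0.002 -0.   ] pos [ 456.6 -257.   231.9] F [ 1.3 -0.2 -2.1] gap 31.1 j6 -27.0 [1.798e+02 1.000e-01 8.170e+01]
bay wall 2352 ((563.4368896484375, 84.79629516601562), (113.83964538574219, 99.11583709716797), 82.37030029296875)
```

Call:
send_rows:
  increments:
    - [20,3,0,0,0,0]
    - [40,7,0,0,0,0]
    - [50,8,0,0,0,0]
    - [50,8,0,0,0,0]
    - [50,8,0,0,0,0]

```text
time: 16.88
tool_pos: [519.3, -51.0, 226.7]
tcp_rot: [-179.8, -0.0, 81.7]
ft_force: [0.9, -0.2, -2.3]
finger_gap: 30.8
grip_force: 40.3
```

Call:
send_rows:
  increments:
    - [50,8,0,0,0,0]
    - [45,8,0,0,0,0]
    - [35,6,0,0,0,0]
    - [20,3,0,0,0,0]
    - [0,0,0,0,0,0]

```text
time: 17.5
tool_pos: [565.8, 92.4, 227.2]
tcp_rot: [-179.9, 0.0, 81.8]
ft_force: [-0.3, -0.3, -2.1]
finger_gap: 31.1
grip_force: 40.2
```

Run:
```python
from h import *
w=np.load("pics/w2.npy",allow_pickle=True).item()
q=[px2w(w,u,v,48)[:2] for u,v in [(237,88),(338,88),(333,187),(240,187)]];print(np.round(q,1),np.mean(q,0))
go(567.5,91,100)
```

```text
[[531.9 141.4]
 [619.2 128.6]
 [606.3  40.5]
 [518.6  53.4]] [568.990297    90.99504868]
t 17.5 tool [ -1.1   2.2 127.2] rot [-0.002  0.     0.002] pos [565.8  92.4 227.2] F [-0.3 -0.3 -2.1] gap 31.1 j6 12.0 [-179.9    0.    81.8]
```

Call:
send_rows:
  increments:
    - [-1,2.5,15,0,0,0]
    - [0,0,30,0,0,0]
    - [0,0,35,0,0,0]
    - [0,0,30,0,0,0]
    - [0,0,12,0,0,0]

```text
time: 18.12
tool_pos: [566.6, 88.3, 102.9]
tcp_rot: [-179.7, 0.1, 81.6]
ft_force: [-0.3, 1.0, -2.4]
finger_gap: 30.7
grip_force: 40.1
```

Call:
send_rows:
  increments:
    - [0,0,3,0,0,0]
    - [0,0,2,0,0,0]
    - [0,0,0,0,0,0]

```text
time: 18.5
tool_pos: [569.7, 89.7, 102.5]
tcp_rot: [179.9, -0.0, 81.7]
ft_force: [0.9, 0.1, -2.1]
finger_gap: 31.1
grip_force: 40.1
```

Call:
send_rows:
  increments:
    - [0,0,2,0,0,0]
    - [0,0,0,0,0,0]

```text
time: 18.75
tool_pos: [568.9, 89.8, 99.5]
tcp_rot: [180.0, -0.0, 81.7]
ft_force: [-0.2, 0.7, -1.3]
finger_gap: 30.8
grip_force: 40.1
```

Call:
send_rows:
  increments:
    - [0,0,3,0,0,0]
    - [0,0,0,0,0,0]

```text
time: 19.0
tool_pos: [568.5, 89.7, 95.9]
tcp_rot: [-180.0, 0.0, 81.7]
ft_force: [-0.4, 0.6, -2.6]
finger_gap: 30.7
grip_force: 40.1
```

Call:
send_rows:
  increments:
    - [0,0,1.5,0,0,0]
    - [0,0,0,0,0,0]

```text
time: 19.25
tool_pos: [568.8, 89.8, 94.7]
tcp_rot: [-180.0, -0.0, 81.7]
ft_force: [-0.2, -0.3, -1.5]
finger_gap: 30.9
grip_force: 40.2
```

Call:
send_rows:
  increments:
    - [0,0,0.5,0,0,0]
    - [0,0,0,0,0,0]

```text
time: 19.5
tool_pos: [569.1, 89.7, 94.7]
tcp_rot: [180.0, -0.0, 81.7]
ft_force: [-0.3, -0.1, 2.2]
finger_gap: 31.1
grip_force: 40.6
```

Call:
send_rows:
  increments:
    - [0,0,0,0,0,0]
    - [0,0,0,0,0,0]
    - [0,0,0,0,0,0]
  grip: -0.4

```text
time: 19.88
tool_pos: [568.9, 89.7, 94.3]
tcp_rot: [180.0, -0.0, 81.7]
ft_force: [0.2, -0.1, -0.5]
finger_gap: 59.9
grip_force: 0.0
```

Call:
send_rows:
  increments:
    - [0,0,-20,0,0,0]
    - [0,0,-40,0,0,0]
    - [0,0,-50,0,0,0]
    - [0,0,-35,0,0,0]
    - [20,20,0,0,0,0]

```text
time: 20.5
tool_pos: [593.8, 106.3, 246.6]
tcp_rot: [179.5, -0.1, 81.6]
ft_force: [-0.9, 0.3, -0.4]
finger_gap: 59.5
grip_force: 0.0
```

Call:
send_rows:
  increments:
    - [15,20,0,0,0,0]
    - [0,0,0,0,0,0]
    - [0,0,0,0,0,0]

```text
time: 20.88
tool_pos: [613.2, 118.4, 240.0]
tcp_rot: [180.0, 0.0, 81.7]
ft_force: [0.7, -0.9, 0.4]
finger_gap: 60.1
grip_force: 0.0
```

Run:
```python
from h import *
go(629,186,168)
s=r.snapshot("wrist");cv2.imwrite("pics/w4.png",s["img"]);np.save("pics/w4.npy",s,allow_pickle=True)
c=cloud(s);h=cv2.cvtColor(s["img"],cv2.COLOR_BGR2HSV)
red=(((h[...,0]<6)|(h[...,0]>174))&(h[...,1]>150)&(h[...,2]>50))
P=c[red&(c[...,2]>198)&(c[...,2]<212)];print("knob top",len(P),P.mean(0),cv2.minEnclosingCircle(P[:,:2].astype(np.float32)))
m,_=blobs(s,(15,120,60),(32,255,255),50)
n,l,st,cc=cv2.connectedComponentsWithStats(m);print(st[1:])
b=c[(m>0)&(abs(c[...,2]-146)<4)];hull=cv2.convexHull(b[:,:2].astype(np.float32));print("brass",len(b),cv2.minEnclosingCircle(hull),cv2.fitEllipse(hull))
k=(c[...,2]>110)&(c[...,2]<128)&(np.hypot(c[...,0]-568,c[...,1]-90)<40);P=c[k];print("jar in bay",len(P),P.mean(0))
stoppers(r.snapshot("top"))
```

```text
t 20.88 tool [69.2  5.9 72. ] rot [0. 0. 0.] pos [613.2 118.4 240. ] F [ 0.7 -0.9  0.4] gap 60.1 j6 15.0 [180.    0.   81.7]
knob top 2247 [629.6021031  185.53820023 203.91123829] ((629.5604858398438, 185.33328247070312), 13.517631530761719)
[[  108     0   209   171 22377]
 [  166   170     1     1     1]
 [  146   172     1     1     1]
 [  210   173     1     1     1]
 [  220   173     1     1     1]
 [  224   173     1     1     1]
 [  228   173     2     1     2]
 [  191   175     1     1     1]
 [  209   175     1     1     1]
 [  233   177     1     1     1]
 [  257   176     1     1     1]
 [  226   179     1     1     1]
 [  258   178     1     1     1]
 [  147   181     1     1     1]
 [  258   181     1     1     1]
 [  205   182     1     1     1]
 [  212   182     1     1     1]
 [  187   186     1     1     1]
 [  206   190     1     1     1]
 [  265   190     1     1     1]
 [  204   198     1     1     1]
 [  168   209     1     1     1]
 [  185   208     1     1     1]
 [  173   210     1     1     1]
 [  194   211     1     1     1]
 [  181   225     1     1     1]
 [  196   236     1     1     1]]
brass 22169 ((585.7074584960938, 218.9247283935547), 66.30882263183594) ((585.1923828125, 213.04339599609375), (118.21987915039062, 135.2987518310547), 79.43666076660156)
jar in bay 1188 [570.20158835  90.72813021 120.87594046]
blue [305.2 185.2] 81 [642.9 -99.5  91.4] [642.  -99.5  90.8]
blue [353.7 191.8] 82 [ 625.4 -259.7   91.8] [ 624.6 -261.2   89.6]
```

View pics/w4.png

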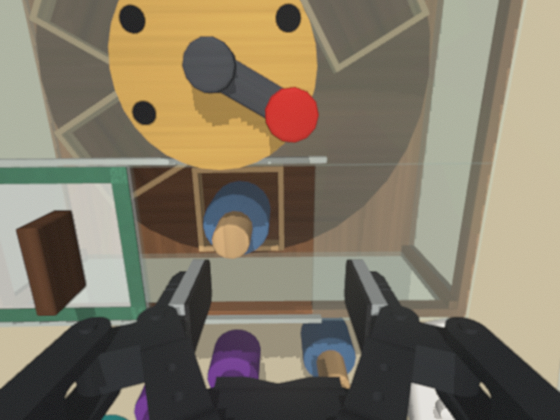

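Call:
send_rows:
  increments:
    - [30,3,0,0,0,0]
    - [30,3,0,0,0,0]
    - [9,0.6,0,0,0,0]
    - [0,0,0,0,0,0]
  grip: -0.04

```text
time: 21.48
tool_pos: [629.7, 185.9, 239.3]
tcp_rot: [-180.0, 0.0, 81.7]
ft_force: [-0.5, -0.5, 0.2]
finger_gap: 44.4
grip_force: 0.0
```

```bash
sed -i 's/587.3,219.2/585.7,219.0/;s/-8.3/-7.9/' h.py
python3 - <<'E'
from h import *
go(629.6,185.4,170)
E
```

```text
t 21.48 tool [-0.4 -0.  69.3] rot [-0.     0.     0.001] pos [629.7 185.9 239.3] F [-0.5 -0.5  0.2] gap 44.4 j6 20.0 [-180.     0.    81.7]
```

Call:
send_rows:
  increments:
    - [0,0,20,0,0,0]
    - [0,0,25,0,0,0]
    - [0,0,16,0,0,0]
    - [0,0,8,0,0,0]
    - [0,0,0,0,0,0]

```text
time: 22.1
tool_pos: [629.6, 185.6, 169.6]
tcp_rot: [-179.9, 0.0, 81.7]
ft_force: [-0.5, -0.2, 0.3]
finger_gap: 44.4
grip_force: 0.0
```

Call:
send_rows:
  increments:
    - [0,0,0,0,0,0]
    - [0,0,0,0,0,0]
    - [0,0,0,0,0,0]
    - [0,0,0,0,0,0]
  grip: 1
  grip_force: 60

```text
time: 22.6
tool_pos: [630.4, 186.1, 171.6]
tcp_rot: [179.9, -0.0, 81.7]
ft_force: [-3.8, -0.4, 5.6]
finger_gap: 26.4
grip_force: 59.5
```

Call:
send_rows:
  increments:
    - [0,0,-4,0,0,0]
    - [0,0,-6,0,0,0]
    - [0,0,-7,0,0,0]
    - [0,0,0,0,0,0]
    - [0,0,0,0,0,0]

```text
time: 23.22
tool_pos: [629.9, 185.9, 186.8]
tcp_rot: [-180.0, 0.0, 81.7]
ft_force: [4.5, 0.9, -9.8]
finger_gap: 26.3
grip_force: 59.7
```

Run:
```python
from h import *
go(629.6,185.4,188)
```

```text
t 23.23 tool [-0.5 -0.3 -1.2] rot [-0.  0. -0.] pos [629.9 185.9 186.8] F [ 4.5  0.9 -9.8] gap 26.3 j6 20.0 [-180.     0.    81.7]
```

Call:
send_rows:
  increments:
    - [2.53,1.37,0,0,0,-0.0524]
    - [5.13,2.61,0,0,0,-0.1047]
    - [5.13,2.61,0,0,0,-0.1047]
    - [5.13,2.61,0,0,0,-0.1047]
    - [5.13,2.61,0,0,0,-0.1047]

```text
time: 23.85
tool_pos: [640.1, 209.3, 186.4]
tcp_rot: [-179.9, -0.0, 108.9]
ft_force: [-0.1, 1.7, -9.5]
finger_gap: 26.7
grip_force: 59.8
```

```bash
cat >> h.py <<'E'
def knobgo(phi,z,yaw): 
    t=r.sense();p=tocar(t["tool_pos"]);print("car polar",np.hypot(*p).round(1),np.degrees(np.arctan2(p[1],p[0])).round(1))
    q=car(55*np.cos(np.radians(phi)),55*np.sin(np.radians(phi)));go(*q,z,yaw)
E
python3 - <<'E'
from h import *
knobgo(-3,187,81.7+27)
E
```

```text
car polar 55.3 -2.2
t 23.85 tool [-0.6 -0.6 -0.6] rot [-0.002 -0.     0.003] pos [640.1 209.3 186.4] F [-0.1  1.7 -9.5] gap 26.7 j6 -5.0 [-179.9   -0.   108.9]
```

Turning freely; continue.

Call:
send_rows:
  increments:
    - [5.13,2.61,0,0,0,-0.1047]
    - [5.13,2.61,0,0,0,-0.1047]
    - [5.13,2.61,0,0,0,-0.1047]
    - [5.13,2.61,0,0,0,-0.1047]
    - [5.13,2.61,0,0,0,-0.1047]

```text
time: 24.48
tool_pos: [637.5, 237.5, 185.9]
tcp_rot: [-179.8, -0.1, 138.9]
ft_force: [-2.2, 0.1, -8.8]
finger_gap: 26.5
grip_force: 59.9
```

Call:
send_rows:
  increments:
    - [2.53,1.37,0,0,0,-0.0524]
    - [0,0,0,0,0,0]
    - [0,0,0,0,0,0]

```text
time: 24.85
tool_pos: [636.6, 240.1, 186.2]
tcp_rot: [-179.9, -0.1, 141.6]
ft_force: [-5.7, 0.3, -9.6]
finger_gap: 26.8
grip_force: 59.9
```

Run:
```python
from h import *
knobgo(30,187,81.7+60)
```

```text
car polar 55.1 30.4
t 24.85 tool [-0.3 -0.3 -0.8] rot [-0.003 -0.002 -0.001] pos [636.6 240.1 186.2] F [-5.7  0.3 -9.6] gap 26.8 j6 -35.0 [-1.799e+02 -1.000e-01  1.416e+02]
```

Angle is right. Lower the pin.

Call:
send_rows:
  increments:
    - [0,0,6,0,0,0]
    - [0,0,6,0,0,0]
    - [0,0,4,0,0,0]
    - [0,0,0,0,0,0]

```text
time: 25.35
tool_pos: [636.7, 240.1, 171.7]
tcp_rot: [-179.9, -0.1, 141.6]
ft_force: [-9.4, -1.2, -3.0]
finger_gap: 26.7
grip_force: 60.8
```

Run:
```python
from h import *
knobgo(30,171,81.7+60)
```

```text
car polar 55.2 30.3
t 25.35 tool [-0.2 -0.3  0.7] rot [-0.002 -0.002 -0.001] pos [636.7 240.1 171.7] F [-9.4 -1.2 -3. ] gap 26.7 j6 -35.0 [-1.799e+02 -1.000e-01  1.416e+02]
```

Call:
send_rows:
  increments:
    - [0,0,0,0,0,0]
    - [0,0,0,0,0,0]
    - [0,0,-20,0,0,0]
    - [0,0,-30,0,0,0]
    - [0,0,-20,0,0,0]
  grip: -0.04

```text
time: 25.98
tool_pos: [639.0, 240.6, 245.3]
tcp_rot: [179.8, 0.1, 141.7]
ft_force: [0.1, -0.4, -0.5]
finger_gap: 44.1
grip_force: 0.0
```

Call:
send_rows:
  increments:
    - [0,0,0,0,0,0.1745]
    - [0,0,0,0,0,0.1745]
    - [0,0,0,0,0,0.1745]
    - [0,0,0,0,0,0.1745]
    - [0,0,0,0,0,0.1745]
  grip: -0.4

```text
time: 26.6
tool_pos: [638.3, 240.4, 242.7]
tcp_rot: [179.9, -0.0, 91.4]
ft_force: [-0.2, 1.0, -0.4]
finger_gap: 60.0
grip_force: 0.0
```

Call:
send_rows:
  increments:
    - [0,0,0,0,0,0.1745]
    - [-40,-5,0,0,0,0]
    - [-50,-5,0,0,0,0]
    - [-40,-5,0,0,0,0]
    - [0,0,0,0,0,0]

```text
time: 27.22
tool_pos: [604.4, 111.3, 242.8]
tcp_rot: [179.9, 0.0, 81.5]
ft_force: [0.4, 0.2, 0.0]
finger_gap: 59.8
grip_force: 0.0
```

Run:
```python
from h import *
s=r.snapshot("wrist");cv2.imwrite("pics/w5.png",s["img"]);np.save("pics/w5.npy",s,allow_pickle=True)
c=cloud(s);h=cv2.cvtColor(s["img"],cv2.COLOR_BGR2HSV)
red=(((h[...,0]<6)|(h[...,0]>174))&(h[...,1]>150)&(h[...,2]>50))
P=c[red&(c[...,2]>196)&(c[...,2]<225)];print("knob top",len(P),np.median(P,0))
t=r.snapshot("top");stoppers(t)
go(642.5,-99.6,180)
```

```text
knob top 237 [634.47821592 227.01220463 201.51631319]
blue [305.1 185.2] 80 [642.6 -99.6  91.6] [642.4 -99.5  90.3]
blue [353.8 191.9] 81 [ 625.3 -260.3   92.2] [ 624.2 -260.8   89.6]
t 27.32 tool [-205.7   68.3   62.5] rot [ 0.002 -0.001 -0.001] pos [604.8 113.8 242.5] F [ 0.4 -0.  -0.3] gap 59.8 j6 14.0 [179.9  -0.   81.6]
```

View pics/w5.png

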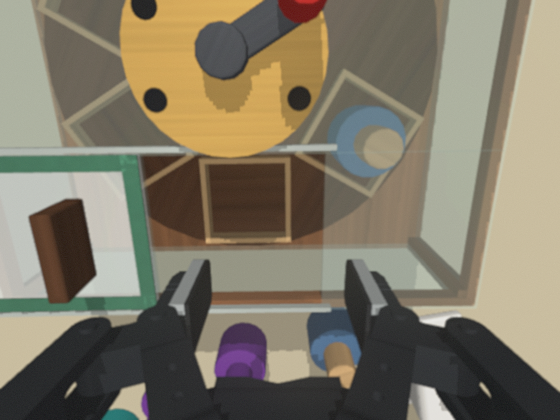

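Call:
send_rows:
  increments:
    - [-40,13,0,0,0,0]
    - [-55,18,0,0,0,0]
    - [-55,18,0,0,0,0]
    - [-40,13,0,0,0,0]
    - [-15,6,40,0,0,0]

```text
time: 27.95
tool_pos: [645.5, -100.9, 205.6]
tcp_rot: [179.5, 0.1, 81.6]
ft_force: [-0.5, 0.6, 0.0]
finger_gap: 59.6
grip_force: 0.0
```

Call:
send_rows:
  increments:
    - [0,0,40,0,0,0]
    - [0,0,30,0,0,0]
    - [0,0,0,0,0,0]

```text
time: 28.32
tool_pos: [640.4, -97.2, 128.0]
tcp_rot: [-179.7, -0.0, 81.8]
ft_force: [0.3, 0.5, 0.5]
finger_gap: 59.9
grip_force: 0.0
```

Run:
```python
from h import *
stoppers(r.snapshot("top"))
go(642.5,-99.6,63)
w=r.snapshot("wrist");c=cloud(w);k=(c[...,2]>86)&(c[...,2]<100)&(np.hypot(c[...,0]-642,c[...,1]+99)<45);P=c[k];print("b0",len(P),P.mean(0) if len(P) else 0)
```

```text
blue [353.2 191.9] 84 [ 625.1 -260.3   92. ] [ 625.1 -260.3   89.4]
t 28.38 tool [-1.9  1.2 67.5] rot [-0.002 -0.     0.001] pos [641.8 -97.6 130.6] F [ 0.5 -0.9  0.7] gap 59.6 j6 -5.0 [-179.9   -0.    81.8]
b0 2219 [641.70653006 -99.75837436  91.65180944]
```

Call:
send_rows:
  increments:
    - [-1,0.5,25,0,0,0]
    - [-1,0,27,0,0,0]
    - [0,0,15,0,0,0]
    - [0,0,0,0,0,0]

```text
time: 28.92
tool_pos: [642.2, -100.5, 64.4]
tcp_rot: [-180.0, -0.0, 81.7]
ft_force: [0.1, -0.2, 0.5]
finger_gap: 59.6
grip_force: 0.0
```

Call:
send_rows:
  increments:
    - [0,0,0,0,0,0]
    - [0,0,0,0,0,0]
    - [0,0,0,0,0,0]
    - [0,0,0,0,0,0]
  grip: 1
  grip_force: 40

```text
time: 29.42
tool_pos: [643.2, -101.1, 66.2]
tcp_rot: [179.9, 0.0, 81.7]
ft_force: [-2.4, 0.6, 6.4]
finger_gap: 30.5
grip_force: 39.2
```

Call:
send_rows:
  increments:
    - [0,0,-15,0,0,0]
    - [0,0,-35,0,0,0]
    - [0,0,-45,0,0,0]
    - [0,0,-45,0,0,0]
    - [0,0,-25,0,0,0]

```text
time: 30.05
tool_pos: [643.1, -101.1, 233.5]
tcp_rot: [179.8, 0.0, 81.7]
ft_force: [0.2, -0.5, -3.9]
finger_gap: 30.7
grip_force: 40.4
```

Run:
```python
from h import *
go(568.5,91,230)
w=np.load("pics/w5.npy",allow_pickle=True).item()
print(np.mean([px2w(w,u,v,48)[:2] for u,v in [(201,156),(291,156),(290,243),(206,243)]],0))
```

```text
t 30.05 tool [ 179.3 -101.5    3. ] rot [ 0.004  0.    -0.   ] pos [ 643.1 -101.1  233.5] F [ 0.2 -0.5 -3.9] gap 30.7 j6 -5.0 [179.8   0.   81.7]
[570.26668417  92.25970126]
```

Call:
send_rows:
  increments:
    - [20,-11,0,0,0,0]
    - [40,-23,0,0,0,0]
    - [50,-28,0,0,0,0]
    - [42,-23,0,0,0,0]
    - [28,-15.5,0,0,0,0]

```text
time: 30.68
tool_pos: [566.3, 94.6, 227.8]
tcp_rot: [-179.8, -0.0, 81.8]
ft_force: [-0.5, -0.0, -3.5]
finger_gap: 30.7
grip_force: 40.5
```

Call:
send_rows:
  increments:
    - [0,0,0,0,0,0]
    - [0,0,10,0,0,0]
    - [0,0,10,0,0,0]
    - [0,0,0,0,0,0]

```text
time: 31.18
tool_pos: [567.7, 90.9, 207.1]
tcp_rot: [-179.8, 0.0, 81.6]
ft_force: [0.0, 0.5, -2.9]
finger_gap: 30.9
grip_force: 40.6
```

Run:
```python
from h import *
go(569,91.5,96)
```

```text
t 31.18 tool [  0.9   1.5 111. ] rot [-0.003  0.001 -0.001] pos [567.7  90.9 207.1] F [ 0.   0.5 -2.9] gap 30.9 j6 12.0 [-179.8    0.    81.6]
```

Call:
send_rows:
  increments:
    - [0,0.5,20,0,0,0]
    - [0,0,35,0,0,0]
    - [0,0,35,0,0,0]
    - [0,0,15,0,0,0]
    - [0,0,0,0,0,0]

```text
time: 31.8
tool_pos: [568.2, 91.4, 102.8]
tcp_rot: [-179.8, 0.0, 81.7]
ft_force: [-0.5, 1.3, -3.0]
finger_gap: 30.8
grip_force: 40.5
```

Call:
send_rows:
  increments:
    - [0,0,3,0,0,0]
    - [0,0,1,0,0,0]
    - [0,0,0,0,0,0]

```text
time: 32.17
tool_pos: [569.8, 91.7, 101.2]
tcp_rot: [179.9, -0.0, 81.7]
ft_force: [-0.9, 0.4, -3.3]
finger_gap: 30.8
grip_force: 40.5
```

Call:
send_rows:
  increments:
    - [0,0,1.5,0,0,0]
    - [0,0,0,0,0,0]

```text
time: 32.42
tool_pos: [569.2, 91.7, 98.8]
tcp_rot: [-180.0, 0.0, 81.7]
ft_force: [0.2, 0.3, -2.7]
finger_gap: 30.5
grip_force: 40.5
```

Call:
send_rows:
  increments:
    - [0,0,2,0,0,0]
    - [0,0,0,0,0,0]

```text
time: 32.67
tool_pos: [569.0, 91.7, 96.5]
tcp_rot: [-180.0, 0.0, 81.7]
ft_force: [-0.5, -0.2, -3.6]
finger_gap: 30.4
grip_force: 40.5
```

Call:
send_rows:
  increments:
    - [0,0,1,0,0,0]
    - [0,0,0,0,0,0]

```text
time: 32.92
tool_pos: [569.7, 91.7, 96.3]
tcp_rot: [179.9, -0.0, 81.7]
ft_force: [0.2, 0.7, -0.3]
finger_gap: 30.7
grip_force: 40.9
```

Run:
```python
from h import *
go(569,91.5,96)
```

```text
t 32.92 tool [-0.3 -0.6  0.3] rot [ 0.001 -0.    -0.   ] pos [569.7  91.7  96.3] F [ 0.2  0.7 -0.3] gap 30.7 j6 12.0 [179.9  -0.   81.7]
```

Call:
send_rows:
  increments:
    - [0,0,0,0,0,0]
    - [0,0,0,0,0,0]
    - [0,0,0,0,0,0]
  grip: -0.4

```text
time: 33.3
tool_pos: [569.3, 91.7, 95.9]
tcp_rot: [180.0, -0.0, 81.7]
ft_force: [0.4, -0.5, -0.3]
finger_gap: 59.5
grip_force: 0.0
```

Call:
send_rows:
  increments:
    - [0,0,-20,0,0,0]
    - [0,0,-40,0,0,0]
    - [0,0,-50,0,0,0]
    - [0,0,-35,0,0,0]
    - [30,9,0,0,0,0]

```text
time: 33.92
tool_pos: [585.0, 119.3, 247.9]
tcp_rot: [179.5, -0.1, 81.6]
ft_force: [1.0, 1.4, -0.1]
finger_gap: 60.0
grip_force: 0.0
```

Call:
send_rows:
  increments:
    - [50,14,0,0,0,0]
    - [50,14,0,0,0,0]
    - [26,8,0,0,0,0]
    - [0,0,0,0,0,0]
  grip: -0.04

```text
time: 34.42
tool_pos: [636.5, 241.5, 241.8]
tcp_rot: [180.0, -0.0, 81.8]
ft_force: [0.8, -1.5, 0.8]
finger_gap: 44.7
grip_force: 0.0
```

Run:
```python
from h import *
go(636.7,240,170); stoppers(r.snapshot("top"))
```

```text
t 34.42 tool [-1.5  0.4 71.8] rot [ 0.001 -0.001  0.002] pos [636.5 241.5 241.8] F [ 0.8 -1.5  0.8] gap 44.7 j6 25.0 [180.   -0.   81.8]
blue [354.  191.8] 82 [ 625.5 -260.2   91.3] [ 624.6 -260.9   92.1]
```

Now grip the knob, lift, and turn from φ=30° to 90°.

Call:
send_rows:
  increments:
    - [-1,0.3,20,0,0,0]
    - [0,0,25,0,0,0]
    - [0,0,18,0,0,0]
    - [0,0,8,0,0,0]
    - [0,0,0,0,0,0]

```text
time: 35.1
tool_pos: [636.1, 238.1, 169.2]
tcp_rot: [-179.9, 0.0, 81.7]
ft_force: [0.9, 0.2, 0.1]
finger_gap: 44.5
grip_force: 0.0
```

Call:
send_rows:
  increments:
    - [0,0,0,0,0,0]
    - [0,0,0,0,0,0]
    - [0,0,0,0,0,0]
    - [0,0,0,0,0,0]
  grip: 1
  grip_force: 60

```text
time: 35.6
tool_pos: [637.0, 238.6, 171.2]
tcp_rot: [179.9, -0.0, 81.7]
ft_force: [-2.4, -1.2, 6.0]
finger_gap: 26.6
grip_force: 59.3
```

Call:
send_rows:
  increments:
    - [0,0,-4,0,0,0]
    - [0,0,-6,0,0,0]
    - [0,0,-7,0,0,0]
    - [0,0,0,0,0,0]
    - [0,0,0,0,0,0]

```text
time: 36.22
tool_pos: [636.7, 238.6, 185.4]
tcp_rot: [180.0, -0.0, 81.7]
ft_force: [7.3, 0.9, -9.2]
finger_gap: 26.3
grip_force: 59.7
```

Run:
```python
from h import *
knobgo(30,188,81.7)
```

```text
car polar 54.6 28.9
t 36.23 tool [ 1.1 -0.2 -2.6] rot [ 0. -0. -0.] pos [636.7 238.6 185.4] F [ 7.3  0.9 -9.2] gap 26.3 j6 25.0 [180.   -0.   81.7]
```

Call:
send_rows:
  increments:
    - [0,0,-2,0,0,0]
    - [2.46,-1.5,0,0,0,-0.0524]
    - [4.83,-3.13,0,0,0,-0.1047]
    - [4.83,-3.13,0,0,0,-0.1047]
    - [4.83,-3.13,0,0,0,-0.1047]

```text
time: 36.85
tool_pos: [626.0, 255.5, 187.2]
tcp_rot: [-180.0, 0.0, 102.9]
ft_force: [7.4, 1.3, -10.1]
finger_gap: 26.2
grip_force: 59.8
```

Call:
send_rows:
  increments:
    - [4.83,-3.13,0,0,0,-0.1047]
    - [4.83,-3.13,0,0,0,-0.1047]
    - [4.83,-3.13,0,0,0,-0.1047]
    - [4.83,-3.13,0,0,0,-0.1047]
    - [4.83,-3.13,0,0,0,-0.1047]

```text
time: 37.48
tool_pos: [601.9, 270.6, 187.3]
tcp_rot: [-180.0, 0.0, 132.9]
ft_force: [7.4, 0.1, -9.6]
finger_gap: 26.5
grip_force: 59.8
```

Call:
send_rows:
  increments:
    - [4.83,-3.13,0,0,0,-0.1047]
    - [2.46,-1.5,0,0,0,-0.0524]
    - [0,0,0,0,0,0]
    - [0,0,0,0,0,0]

```text
time: 37.98
tool_pos: [593.5, 272.4, 187.3]
tcp_rot: [-180.0, 0.0, 141.7]
ft_force: [7.1, 1.0, -9.8]
finger_gap: 26.6
grip_force: 59.9
```

Run:
```python
from h import *
knobgo(89,186,81.7+60)
```

```text
car polar 54.0 89.6
t 37.98 tool [0.  1.1 1.3] rot [-0.  0.  0.] pos [593.5 272.4 187.3] F [ 7.1  1.  -9.8] gap 26.6 j6 -32.0 [-180.     0.   141.7]
```

Call:
send_rows:
  increments:
    - [0,0,6,0,0,0]
    - [0,0,6,0,0,0]
    - [0,0,4,0,0,0]
    - [0,0,0,0,0,0]

```text
time: 38.48
tool_pos: [593.7, 272.4, 171.8]
tcp_rot: [-180.0, 0.0, 141.7]
ft_force: [5.5, -0.6, -6.1]
finger_gap: 26.8
grip_force: 60.6
```

Run:
```python
from h import *
knobgo(89,171,81.7+60)
```

```text
car polar 54.0 89.4
t 38.48 tool [0.2 1.  0.8] rot [-0.     0.001  0.   ] pos [593.7 272.4 171.8] F [ 5.5 -0.6 -6.1] gap 26.8 j6 -32.0 [-180.     0.   141.7]
```

Call:
send_rows:
  increments:
    - [0,0,0,0,0,0]
    - [0,0,0,0,0,0]
    - [0,0,-20,0,0,0]
    - [0,0,-30,0,0,0]
    - [0,0,-20,0,0,0]
  grip: -0.04

```text
time: 39.1
tool_pos: [594.1, 273.0, 246.4]
tcp_rot: [179.8, 0.1, 141.7]
ft_force: [0.2, -0.1, 0.3]
finger_gap: 44.4
grip_force: 0.0
```

Call:
send_rows:
  increments:
    - [0,0,0,0,0,0.1745]
    - [0,0,0,0,0,0.1745]
    - [0,0,0,0,0,0.1745]
    - [0,0,0,0,0,0.1745]
    - [0,0,0,0,0,0.1745]
  grip: -0.4

```text
time: 39.72
tool_pos: [593.5, 272.7, 244.0]
tcp_rot: [179.9, -0.0, 91.4]
ft_force: [-0.1, 0.0, 0.3]
finger_gap: 59.6
grip_force: 0.0
```

Call:
send_rows:
  increments:
    - [0,0,0,0,0,0.1745]
    - [-50,0,0,0,0,0]
    - [-50,0,0,0,0,0]
    - [-40,0,0,0,0,0]
    - [0,0,0,0,0,0]

```text
time: 40.35
tool_pos: [573.2, 131.6, 244.2]
tcp_rot: [179.9, 0.0, 81.5]
ft_force: [0.3, 0.4, 0.1]
finger_gap: 59.4
grip_force: 0.0
```

Run:
```python
from h import *
s=r.snapshot("wrist");cv2.imwrite("pics/w6.png",s["img"]);np.save("pics/w6.npy",s,allow_pickle=True)
c=cloud(s);h=cv2.cvtColor(s["img"],cv2.COLOR_BGR2HSV)
red=(((h[...,0]<6)|(h[...,0]>174))&(h[...,1]>150)&(h[...,2]>50))
P=c[red&(c[...,2]>150)&(c[...,2]<235)];print("knob",len(P),P[:,2].max() if len(P) else 0)
stoppers(r.snapshot("top"));go(625,-260.5,200)
```

```text
knob 10 166.63659330115294
blue [353.2 192.3] 82 [ 625.4 -260.1   91.7] [ 624.5 -260.9   91.3]
t 40.45 tool [-383.   108.3   43.6] rot [ 0.001 -0.001 -0.001] pos [573.4 134.1 243.8] F [-1.   0.  -0.6] gap 60.1 j6 17.0 [179.9  -0.   81.6]
```

View pics/w6.png

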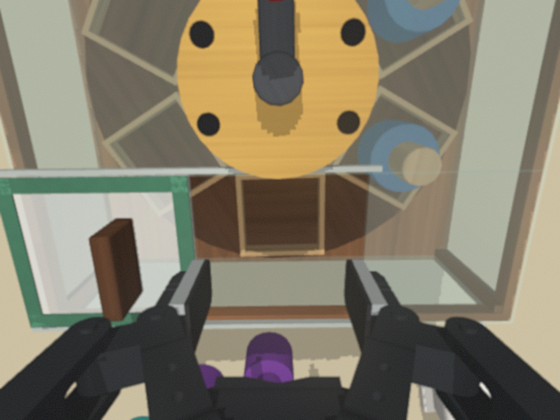

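Call:
send_rows:
  increments:
    - [-40,11,0,0,0,0]
    - [-55,15,0,0,0,0]
    - [-55,16,0,0,0,0]
    - [-55,16,0,0,0,0]
    - [-55,16,0,0,0,0]

```text
time: 41.08
tool_pos: [609.7, -134.2, 243.2]
tcp_rot: [180.0, -0.0, 81.8]
ft_force: [0.6, 0.2, 0.0]
finger_gap: 59.7
grip_force: 0.0
```

Call:
send_rows:
  increments:
    - [-55,16,0,0,0,0]
    - [-45,12,0,0,0,0]
    - [-23,6,30,0,0,0]
    - [0,0,40,0,0,0]
    - [0,0,35,0,0,0]

```text
time: 41.7
tool_pos: [625.4, -259.6, 136.3]
tcp_rot: [-180.0, -0.0, 81.7]
ft_force: [0.5, 0.7, 0.9]
finger_gap: 59.9
grip_force: 0.0
```

Run:
```python
from h import *
go(624.8,-260.5,64)
w=r.snapshot("wrist");c=cloud(w);k=(c[...,2]>86)&(c[...,2]<100)&(np.hypot(c[...,0]-625,c[...,1]+260)<45);P=c[k];print("b1",len(P),P.mean(0) if len(P) else 0)
```

```text
t 41.7 tool [-1.  -0.5 72.3] rot [-0.    -0.001  0.001] pos [ 625.4 -259.6  136.3] F [0.5 0.7 0.9] gap 59.9 j6 -19.0 [-180.    -0.    81.7]
b1 2107 [ 624.29490725 -261.030124     91.6431766 ]
```

Call:
send_rows:
  increments:
    - [-1,-0.5,20,0,0,0]
    - [0,0,27,0,0,0]
    - [0,0,18,0,0,0]
    - [0,0,6,0,0,0]
    - [0,0,0,0,0,0]

```text
time: 42.38
tool_pos: [624.4, -261.4, 67.2]
tcp_rot: [180.0, 0.0, 81.7]
ft_force: [1.0, -0.1, -0.3]
finger_gap: 59.7
grip_force: 0.0
```

Call:
send_rows:
  increments:
    - [0,0,0,0,0,0]
    - [0,0,0,0,0,0]
    - [0,0,0,0,0,0]
    - [0,0,0,0,0,0]
  grip: 1
  grip_force: 40

```text
time: 42.88
tool_pos: [624.8, -261.8, 68.4]
tcp_rot: [179.9, 0.0, 81.7]
ft_force: [-1.8, 1.6, 5.7]
finger_gap: 30.7
grip_force: 40.0
```

Call:
send_rows:
  increments:
    - [0,0,-15,0,0,0]
    - [0,0,-35,0,0,0]
    - [0,0,-45,0,0,0]
    - [0,0,-45,0,0,0]
    - [0,0,-25,0,0,0]

```text
time: 43.5
tool_pos: [624.8, -261.8, 236.0]
tcp_rot: [179.8, 0.1, 81.7]
ft_force: [0.6, -0.1, -3.4]
finger_gap: 30.9
grip_force: 40.3
```

Run:
```python
from h import *
go(569,91.5,230)
w=np.load("pics/w6.npy",allow_pickle=True).item()
print(np.mean([px2w(w,u,v,48)[:2] for u,v in [(236,176),(326,176),(325,255),(240,256)]],0))
```

```text
t 43.5 tool [ 341.5 -106.3    5.1] rot [0.004 0.001 0.   ] pos [ 624.8 -261.8  236. ] F [ 0.6 -0.1 -3.4] gap 30.9 j6 -19.0 [1.798e+02 1.000e-01 8.170e+01]
[571.61382543  89.74422191]
```

Call:
send_rows:
  increments:
    - [20,-6,0,0,0,0]
    - [40,-12,0,0,0,0]
    - [50,-15.5,0,0,0,0]
    - [50,-15.5,0,0,0,0]
    - [50,-15.5,0,0,0,0]

```text
time: 44.12
tool_pos: [588.8, -41.6, 230.2]
tcp_rot: [-179.8, -0.0, 81.7]
ft_force: [1.7, -0.2, -4.3]
finger_gap: 30.5
grip_force: 40.3
```

Call:
send_rows:
  increments:
    - [50,-15.5,0,0,0,0]
    - [40,-12.5,0,0,0,0]
    - [27,-9,0,0,0,0]
    - [14,-4,0,0,0,0]
    - [0,0,10,0,0,0]

```text
time: 44.75
tool_pos: [568.8, 92.1, 221.7]
tcp_rot: [180.0, -0.0, 81.8]
ft_force: [1.1, -0.1, -2.8]
finger_gap: 30.9
grip_force: 40.3
```

Call:
send_rows:
  increments:
    - [0,0,10,0,0,0]
    - [0,0,0,0,0,0]

```text
time: 45.0
tool_pos: [568.0, 90.0, 209.7]
tcp_rot: [-179.8, 0.1, 81.6]
ft_force: [-0.5, 0.2, -3.5]
finger_gap: 30.2
grip_force: 40.3
```

Run:
```python
from h import *
go(569.5,91.2,98.4)
```

```text
t 45.0 tool [  1.5   1.7 111.3] rot [-0.003  0.001 -0.001] pos [568.   90.  209.7] F [-0.5  0.2 -3.5] gap 30.2 j6 12.0 [-1.798e+02  1.000e-01  8.160e+01]
```

Call:
send_rows:
  increments:
    - [0.5,0.5,20,0,0,0]
    - [0,0,35,0,0,0]
    - [0,0,35,0,0,0]
    - [0,0,15,0,0,0]
    - [0,0,0,0,0,0]

```text
time: 45.62
tool_pos: [568.4, 91.4, 105.3]
tcp_rot: [-179.8, 0.0, 81.7]
ft_force: [0.5, 0.9, -2.8]
finger_gap: 31.0
grip_force: 40.3
```

Call:
send_rows:
  increments:
    - [0,0,3,0,0,0]
    - [0,0,1,0,0,0]
    - [0,0,0,0,0,0]

```text
time: 46.0
tool_pos: [570.0, 91.7, 103.7]
tcp_rot: [179.9, -0.0, 81.7]
ft_force: [0.1, 0.6, -3.9]
finger_gap: 30.7
grip_force: 40.3
```

Call:
send_rows:
  increments:
    - [0,0,1.5,0,0,0]
    - [0,0,0,0,0,0]

```text
time: 46.25
tool_pos: [569.4, 91.7, 101.2]
tcp_rot: [-180.0, 0.0, 81.7]
ft_force: [-0.4, -0.1, -2.6]
finger_gap: 30.8
grip_force: 40.3
```

Call:
send_rows:
  increments:
    - [0,0,1,0,0,0]
    - [0,0,0,0,0,0]

```text
time: 46.5
tool_pos: [569.3, 91.7, 100.1]
tcp_rot: [-180.0, 0.0, 81.7]
ft_force: [0.6, -0.3, -2.7]
finger_gap: 30.5
grip_force: 40.3
```

Call:
send_rows:
  increments:
    - [0,0,1.5,0,0,0]
    - [0,0,0,0,0,0]

```text
time: 46.75
tool_pos: [569.3, 91.7, 98.6]
tcp_rot: [-180.0, 0.0, 81.7]
ft_force: [-0.3, -0.5, -3.7]
finger_gap: 30.7
grip_force: 40.3
```

Call:
send_rows:
  increments:
    - [0,0,0.7,0,0,0]
    - [0,0,0,0,0,0]

```text
time: 47.0
tool_pos: [569.7, 91.7, 98.4]
tcp_rot: [180.0, -0.0, 81.7]
ft_force: [-0.4, 0.2, -0.7]
finger_gap: 30.8
grip_force: 40.7
```

Call:
send_rows:
  increments:
    - [0,0,0,0,0,0]
    - [0,0,0,0,0,0]
    - [0,0,0,0,0,0]
  grip: -0.4

```text
time: 47.38
tool_pos: [569.6, 91.7, 98.3]
tcp_rot: [180.0, -0.0, 81.7]
ft_force: [-0.2, 0.5, 0.9]
finger_gap: 60.1
grip_force: 0.0
```

Call:
send_rows:
  increments:
    - [0,0,-20,0,0,0]
    - [0,0,-40,0,0,0]
    - [0,0,-50,0,0,0]
    - [0,0,-33,0,0,0]
    - [30,0,0,0,0,0]

```text
time: 48.0
tool_pos: [576.3, 120.5, 247.7]
tcp_rot: [179.5, -0.1, 81.6]
ft_force: [0.5, 0.1, 0.2]
finger_gap: 59.9
grip_force: 0.0
```

Call:
send_rows:
  increments:
    - [50,-1,0,0,0,0]
    - [50,-1,0,0,0,0]
    - [35,-0.5,0,0,0,0]
    - [18,0,0,0,0,0]
    - [0,0,0,0,0,0]
  grip: -0.04

```text
time: 48.62
tool_pos: [593.4, 273.7, 241.7]
tcp_rot: [180.0, -0.0, 81.8]
ft_force: [0.4, -0.5, -0.2]
finger_gap: 44.2
grip_force: 0.0
```

Run:
```python
from h import *
knobgo(90,170,81.7)
```

```text
car polar 55.2 89.9
t 48.62 tool [-0.2 -0.2 71.7] rot [ 0.    -0.     0.001] pos [593.4 273.7 241.7] F [ 0.4 -0.5 -0.2] gap 44.2 j6 28.0 [180.   -0.   81.8]
```

Call:
send_rows:
  increments:
    - [0,0,20,0,0,0]
    - [0,0,25,0,0,0]
    - [0,0,18,0,0,0]
    - [0,0,8,0,0,0]
    - [0,0,0,0,0,0]

```text
time: 49.25
tool_pos: [593.1, 272.6, 169.4]
tcp_rot: [-179.9, 0.0, 81.7]
ft_force: [0.5, 0.3, 0.8]
finger_gap: 44.7
grip_force: 0.0
```

Call:
send_rows:
  increments:
    - [0,0,0,0,0,0]
    - [0,0,0,0,0,0]
    - [0,0,0,0,0,0]
    - [0,0,0,0,0,0]
  grip: 1
  grip_force: 60

```text
time: 49.75
tool_pos: [593.4, 273.3, 171.5]
tcp_rot: [180.0, -0.0, 81.7]
ft_force: [-5.2, -1.4, 6.0]
finger_gap: 26.6
grip_force: 60.4
```

Call:
send_rows:
  increments:
    - [0,0,-4,0,0,0]
    - [0,0,-6,0,0,0]
    - [0,0,-8,0,0,0]
    - [0,0,0,0,0,0]
    - [0,0,0,0,0,0]

```text
time: 50.38
tool_pos: [593.1, 273.2, 187.5]
tcp_rot: [-180.0, 0.0, 81.7]
ft_force: [0.4, 3.6, -9.4]
finger_gap: 26.5
grip_force: 59.6
```

Run:
```python
from h import *
knobgo(90,188,81.7)
```

```text
car polar 54.7 90.1
t 50.38 tool [ 0.3  0.1 -0.5] rot [-0.001  0.     0.   ] pos [593.1 273.2 187.5] F [ 0.4  3.6 -9.4] gap 26.5 j6 29.0 [-180.     0.    81.7]
```

Call:
send_rows:
  increments:
    - [-0.08,-2.88,0,0,0,-0.0524]
    - [-0.3,-5.75,0,0,0,-0.1047]
    - [-0.3,-5.75,0,0,0,-0.1047]
    - [-0.3,-5.75,0,0,0,-0.1047]
    - [-0.3,-5.75,0,0,0,-0.1047]

```text
time: 51.0
tool_pos: [567.3, 270.4, 187.4]
tcp_rot: [-179.9, 0.0, 108.9]
ft_force: [-0.3, 0.1, -8.7]
finger_gap: 26.5
grip_force: 59.9
```

Call:
send_rows:
  increments:
    - [-0.3,-5.75,0,0,0,-0.1047]
    - [-0.3,-5.75,0,0,0,-0.1047]
    - [-0.3,-5.75,0,0,0,-0.1047]
    - [-0.3,-5.75,0,0,0,-0.1047]
    - [-0.3,-5.75,0,0,0,-0.1047]

```text
time: 51.62
tool_pos: [544.0, 254.0, 187.5]
tcp_rot: [-179.9, 0.0, 138.9]
ft_force: [1.4, -1.9, -9.5]
finger_gap: 26.5
grip_force: 59.9
```

Call:
send_rows:
  increments:
    - [-0.08,-2.88,0,0,0,-0.0524]
    - [0,0,0,0,0,0]
    - [0,0,0,0,0,0]

```text
time: 52.0
tool_pos: [542.3, 252.0, 187.8]
tcp_rot: [-179.9, 0.0, 141.6]
ft_force: [0.4, -5.8, -9.7]
finger_gap: 26.6
grip_force: 60.1
```

Run:
```python
from h import *
knobgo(150,187,141.7)
```

```text
car polar 54.5 150.7
t 52.0 tool [0.5 0.6 0.8] rot [-0.001  0.001 -0.002] pos [542.3 252.  187.8] F [ 0.4 -5.8 -9.7] gap 26.6 j6 -32.0 [-179.9    0.   141.6]
```

Call:
send_rows:
  increments:
    - [0,0,6,0,0,0]
    - [0,0,6,0,0,0]
    - [0,0,4,0,0,0]
    - [0,0,0,0,0,0]

```text
time: 52.5
tool_pos: [542.4, 252.2, 172.1]
tcp_rot: [-180.0, 0.0, 141.6]
ft_force: [-0.8, -6.8, -6.2]
finger_gap: 26.5
grip_force: 60.6
```

Call:
send_rows:
  increments:
    - [0,0,0,0,0,0]
    - [0,0,0,0,0,0]
    - [0,0,-20,0,0,0]
    - [0,0,-30,0,0,0]
    - [0,0,-20,0,0,0]
  grip: -0.04

```text
time: 53.12
tool_pos: [543.2, 253.4, 245.8]
tcp_rot: [179.8, 0.1, 141.7]
ft_force: [0.5, 0.4, -0.5]
finger_gap: 44.3
grip_force: 0.0
```

Call:
send_rows:
  increments:
    - [0,0,0,0,0,0.1745]
    - [0,0,0,0,0,0.1745]
    - [0,0,0,0,0,0.1745]
    - [0,0,0,0,0,0.1745]
    - [0,0,0,0,0,0.1745]
  grip: -0.4

```text
time: 53.75
tool_pos: [542.6, 253.0, 243.4]
tcp_rot: [179.9, -0.0, 91.4]
ft_force: [0.2, 0.3, -0.9]
finger_gap: 59.6
grip_force: 0.0
```

Call:
send_rows:
  increments:
    - [0,0,0,0,0,0.1745]
    - [-40,0,0,0,0,0]
    - [-50,0,0,0,0,0]
    - [-25,0,0,0,0,0]
    - [0,0,0,0,0,0]

```text
time: 54.38
tool_pos: [526.0, 137.6, 243.4]
tcp_rot: [179.9, -0.0, 81.6]
ft_force: [0.1, 0.7, 0.5]
finger_gap: 59.9
grip_force: 0.0
```

Run:
```python
from h import *
s=r.snapshot("wrist");cv2.imwrite("pics/w7.png",s["img"])
c=cloud(s);h=cv2.cvtColor(s["img"],cv2.COLOR_BGR2HSV)
red=(((h[...,0]<6)|(h[...,0]>174))&(h[...,1]>150)&(h[...,2]>50))
P=c[red&(c[...,2]>150)&(c[...,2]<235)];print("knob",len(P),np.percentile(P[:,2],[5,50,97]) if len(P) else 0)
k=(c[...,2]>174)&(c[...,2]<186)&(c[...,0]<520)&(c[...,1]>40)&(c[...,1]<170);P=c[k];print("handle",len(P),cv2.minAreaRect(P[:,:2].astype(np.float32)))
go(453,108.5,155)
```

```text
knob 2418 [182.22518071 203.74165219 205.31415836]
handle 953 ((455.3406982421875, 123.88107299804688), (33.968902587890625, 14.281881332397461), 82.30624389648438)
t 54.42 tool [-40.6 -68.   88.2] rot [ 0.002 -0.001 -0.001] pos [526.1 138.7 243.3] F [1.2 0.1 1.4] gap 59.8 j6 18.0 [ 1.799e+02 -1.000e-01  8.160e+01]
```

View pics/w7.png

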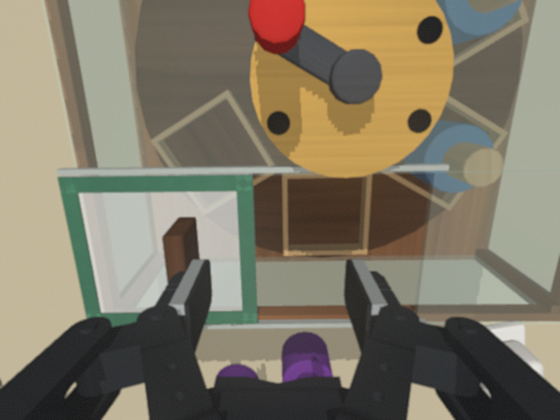

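Call:
send_rows:
  increments:
    - [-20,-30,0,0,0,0]
    - [-20,-38,0,0,0,0]
    - [0,0,30,0,0,0]
    - [0,0,35,0,0,0]
    - [0,0,22,0,0,0]

```text
time: 55.05
tool_pos: [452.2, 110.3, 154.1]
tcp_rot: [-180.0, -0.0, 81.8]
ft_force: [-0.2, 0.3, 0.3]
finger_gap: 59.8
grip_force: 0.0
```

Call:
send_rows:
  increments:
    - [0,0,0,0,0,0]
    - [0,0,0,0,0,0]

```text
time: 55.3
tool_pos: [453.4, 109.9, 156.5]
tcp_rot: [179.9, -0.0, 81.8]
ft_force: [0.3, 0.1, -0.3]
finger_gap: 59.6
grip_force: 0.0
```

Call:
send_rows:
  increments:
    - [0,0,0,0,0,0]
    - [0,0,0,0,0,0]
    - [0,0,0,0,0,0]
    - [0,0,0,0,0,0]
  grip: 1
  grip_force: 40

```text
time: 55.8
tool_pos: [453.4, 109.2, 155.9]
tcp_rot: [179.9, -0.0, 81.7]
ft_force: [2.6, -0.1, 4.2]
finger_gap: 13.1
grip_force: 41.8
```

Call:
send_rows:
  increments:
    - [0,15,0,0,0,0]
    - [0,25,0,0,0,0]
    - [0,25,0,0,0,0]
    - [0,25,0,0,0,0]
    - [0,25,0,0,0,0]

```text
time: 56.42
tool_pos: [567.2, 93.7, 155.9]
tcp_rot: [180.0, -0.1, 81.8]
ft_force: [-2.0, 6.3, 9.3]
finger_gap: 13.2
grip_force: 42.5
```

Call:
send_rows:
  increments:
    - [0,12,0,0,0,0]
    - [0,6,0,0,0,0]
    - [0,0,0,0,0,0]

```text
time: 56.8
tool_pos: [585.3, 91.3, 156.0]
tcp_rot: [179.9, -0.1, 81.7]
ft_force: [3.3, 5.6, 3.4]
finger_gap: 12.9
grip_force: 41.7
```

Run:
```python
from h import *
go(586.6,90.3,155)
```

```text
t 56.8 tool [-0.8  1.4  1. ] rot [ 0.002 -0.002  0.001] pos [585.3  91.3 156. ] F [3.3 5.6 3.4] gap 12.9 j6 12.0 [ 1.799e+02 -1.000e-01  8.170e+01]
```

Not against the stop yet; push on until it is felt.

Call:
send_rows:
  increments:
    - [0,2,0,0,0,0]
    - [0,0,0,0,0,0]

```text
time: 57.05
tool_pos: [586.7, 91.1, 156.0]
tcp_rot: [179.9, -0.1, 81.8]
ft_force: [-0.0, 5.8, 5.7]
finger_gap: 12.9
grip_force: 41.9
```

Call:
send_rows:
  increments:
    - [0,1.5,0,0,0,0]
    - [0,0,0,0,0,0]

```text
time: 57.3
tool_pos: [588.0, 90.9, 156.0]
tcp_rot: [180.0, -0.1, 81.8]
ft_force: [0.2, 5.8, 4.8]
finger_gap: 13.0
grip_force: 41.9
```

Call:
send_rows:
  increments:
    - [0,1.5,0,0,0,0]
    - [0,0,0,0,0,0]

```text
time: 57.55
tool_pos: [589.2, 90.7, 156.0]
tcp_rot: [180.0, -0.1, 81.8]
ft_force: [-1.7, 5.3, 6.6]
finger_gap: 13.1
grip_force: 42.1
```

Call:
send_rows:
  increments:
    - [0,1.5,0,0,0,0]
    - [0,0,0,0,0,0]

```text
time: 57.8
tool_pos: [589.2, 90.8, 155.9]
tcp_rot: [-179.8, -0.1, 81.8]
ft_force: [-10.5, 5.7, 12.1]
finger_gap: 13.6
grip_force: 42.8
```

Call:
send_rows:
  increments:
    - [0,1,0,0,0,0]
    - [0,0,0,0,0,0]

```text
time: 58.05
tool_pos: [589.2, 90.7, 155.9]
tcp_rot: [-179.7, -0.1, 81.8]
ft_force: [-17.1, 6.2, 15.2]
finger_gap: 13.2
grip_force: 43.3
```

Call:
send_rows:
  increments:
    - [0,-1.5,0,0,0,0]
    - [0,0,0,0,0,0]
    - [0,0,0,0,0,0]
    - [0,0,-35,0,0,0]
    - [0,0,-45,0,0,0]
  grip: -0.4

```text
time: 58.68
tool_pos: [589.2, 88.8, 234.1]
tcp_rot: [-179.8, 0.0, 81.7]
ft_force: [0.4, -0.4, -0.7]
finger_gap: 59.8
grip_force: 0.0
```

Call:
send_rows:
  increments:
    - [-50,-30,0,0,0,0]
    - [-55,-40,0,0,0,0]
    - [-50,-40,0,0,0,0]
    - [-40,-30,0,0,0,0]
    - [0,0,0,0,0,0]

```text
time: 59.3
tool_pos: [426.9, -80.7, 235.2]
tcp_rot: [180.0, 0.0, 81.5]
ft_force: [0.1, 1.2, -0.9]
finger_gap: 59.8
grip_force: 0.0
```

Run:
```python
from h import *
s=r.snapshot("top");a=r.snapshot("side");go(586,90,200)
c=cloud(s);k=(c[...,2]>172)&(c[...,2]<188)&(abs(c[...,1]-90)<45)&(abs(c[...,0]-560)<120);P=c[k];print(len(P),np.median(P,0))
i=np.hstack([cv2.resize(s["img"][110:310,120:440],(400,250),interpolation=cv2.INTER_CUBIC),cv2.resize(a["img"][130:400,80:400],(400,338))[:250]])
i=cv2.resize(i,(800,250));cv2.imwrite("pics/f.png",i)
```

```text
t 59.4 tool [190.1 130.9  35.6] rot [ 0.001 -0.    -0.002] pos [428.7 -79.  235.4] F [ 0.6  1.2 -0.8] gap 60.2 j6 -9.0 [179.9  -0.   81.6]
112 [589.65770396  89.70678092 180.72202028]
```

View pics/f.png

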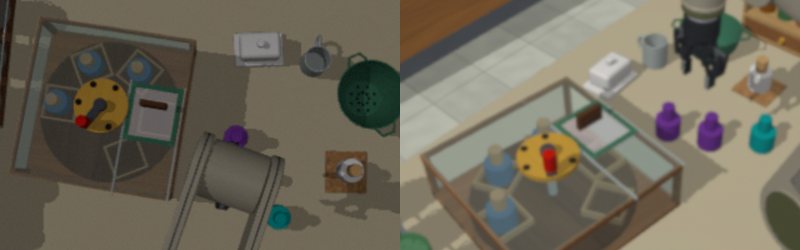

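```bash
python3 -c "
from h import *
print(r.hand_in())"
```

```text
the job is handed in; nothing more can be done
None
```

The job is done and handed in: the white jar stands on the cork mat, the three blue jars that were on the shelf are in bays 0, 1 and 2, empty bay 3 is under the hatch, the pin is home and the hatch is fully shut.

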